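Cap a housing and hold it in the corner jig

TASK

First set the small round black cap (the smaller of the two loose caps) into the round recess on top of the square aluminium housing so that it sits level and fully down, and let go of the cap. Then carry the capped housing to the corner jig, stand it on the plate and press it into the corner so that it lies flush against both fences at once; finish while still gripping it and pressing it firmly against both fences, the cap still seated. Leave the other things where they are.

Things in the scene. Friction and masses are not known exactly. Their poses are not given: they have to be found in the camera images.
- cap_mid (a point): the small cap: flat round black disc, 42 mm diameter (43 over its ribs), 10 mm thick, 15 g, loose, lying flat on the bench; this point is its centre, 5 mm above its underside; z is its axis, up
- housing_mid (a point): the housing: loose square upright aluminium block 56 x 56 x 64 mm high, about 0.35 kg, with an open 34 mm bore in its top, standing on the bench; this point is its centre, 32 mm above its underside; x and y are square to its side faces, z up
- housing_seat (a point): centre of the ledge in the housing's top on which the cap sits: floor of a round recess 46 mm in diameter and 4 mm deep (the ledge lies 60 mm above the housing's underside, the top face 64 mm); a seated cap stands 6 mm proud of the top face
- housing: the housing again; origin at the centre of its underside
- jig: the corner jig, fixed on the bench: a square dark steel plate 140 x 140 mm, 8 mm thick, with two aluminium fences 14 mm wide, standing 14 mm above the plate, along its +x and -y edges, all ground smooth and slippery (friction about 0.25; bench 0.6); origin at the centre of the plate's underside
- jig_corner (a point): point on the jig plate's top face where the lines of the fences' inner faces cross. x points square into the end fence, y along the end fence away from the side fence, z up. The housing is home with its centre 28 mm from each fence face: x = -28, y = +28, z = +32 mm from here. The plate reaches to x = -126, y = +126 mm
- end_fence: the fence across the jig's x axis, 116 mm long along the jig's y, fixed; its inner face is at x = 0 from jig_corner; origin at the centre of its underside. The first 6 mm next to the corner are left open
- side_fence: the fence along the jig's x axis, 116 mm long, fixed; its inner face is at y = 0 from jig_corner, the housing is pressed against it toward -y; origin at the centre of its underside. The first 6 mm next to the corner are left open
- big_cap: the other cap, not to be used: flat black disc 55 mm in diameter, 9 mm thick, lying loose; origin at the centre of its underside
- film_can: white film can, 34 mm in diameter, 51 mm high, loose, to be left alone; origin at the centre of its underside
- lens: black lens standing upright, 69 mm in diameter, 66 mm high, loose, to be left alone; origin at the centre of its underside
- cap: the small cap again; origin at the centre of its underside
Things that resemble listed ones, but are neither listed nor needed, are in the scene too. Leave any red look-alike of the cap alone.

How it is judged:
By the outcome, as a careful person would: the job done as asked, in the order asked, and still so for the second after the job is handed in, while the arm keeps its last pose, push and grip.
It also fails if it takes over 64 s, if anything falls off the work surface, if the arm or the gripper's body presses on something with over 40 N, if the wrist force passes 120 N, or if a joint passes its speed limit or range.

ROBOT

A 6-joint arm with a two-finger parallel gripper is mounted at the origin on a cart in front of the work surface, level with it; the furniture and walls round the work are solid. World frame = base frame: x ahead of the robot, y to its left, z up, the work surface at z = 0. Lengths are in mm, angles in rad, forces in N, time in s.
With the tool pointing down it reaches from about 275 to 750 mm from the base axis. Payload 10.2 kg.
Tool frame: the origin (TCP) lies on the centre line of the jaws, within the pads' length; the fingertips stand 8 mm ahead of it and the grasp point (between the pads) lies 11 mm behind it (robot.tip_extent is the distance from the TCP to the fingertips, in mm); z points along the fingers, y is the line along which they close (so a half turn about z gives the same grasp; the last joint's range is limited). The gripper opens to 85 mm and grips with 20 to 120 N. Pads are 22 mm wide; open, the fingers measure 114 mm over their backs; the gripper's body (76 mm by 85 mm) begins 54 mm behind the grasp point. The pads swing forward as they close: fully open they stand 13 mm farther back than shut.
Start: joints at [1.06, 0.313, 1.498, -0, 1.331, -0.223], TCP at [149.031, 503.409, 239.294] pointing down, gripper open.
Joint ranges: [-2.94, 2.94], [-0.97, 2.17], [0.19, 2.56], [-1.23, 4.37], [0.02, 3.11], [-2.88, 2.88]. Speed limits (rad/s): [2.39, 2.39, 3.01, 3.14, 3.14, 3.14].

INTERFACE

Orientations are given as a unit quaternion [x, y, z, w].
In Python, from cell import robot, cams gives the robot as it stands.
- The arm moves only by the tool step_arm, never from a script. Its argument "moves" is a list of rows, each an object of numbers: "x", "y", "z": the shift along the world's x, y, z in cm; "rx", "ry", "rz": the turn, a rotation vector about the world's x, y, z in degrees. In form: [{"x": .., "y": .., "z": .., "rx": .., "ry": .., "rz": ..}, ...]. A call has 1 to 5 rows; each row shifts and turns the commanded pose from where the row before left it; what a row does not reach is not made up. A row lasts 1/10 s, in which the tool goes at most 50 mm and 8.59 degrees, less where a joint would pass 70% of its speed; a pose out of reach is approached as far as the arm can. A call is refused whole if a number of a shift passes 5 or a number of a turn 8.59, either way. A call with a gripper value outside its range is refused whole. "gripper" is the finger opening in cm, from 0 to 8.54, set as the call begins (left out, the last holds). The fingers move at their own pace and stop on an object; "grip_force" is the grip in N (left out, the last holds). Time passes only in rows, so rows that do not move let the fingers close. It gives the time, the measured TCP pose, the force, the opening and the grip force at its end, in the units of the state.
- robot.state(): the state, without advancing time (a new reading comes with each control period).
- cams.snapshot(name): name is "scene" or "top" or "wrist"; returns a dict with "image" (400x640x3 uint8, red, green, blue), "fx", "fy", "cx", "cy" (pixels), "D" ([k1, k2, p1, p2, k3] as OpenCV has them; the pictures are not rectified), "R" (3x3) and "t" (3): a world point X has camera coordinates R X + t; the wrist camera has in their place "tool_from_camera" (4x4, takes a point from camera to tool coordinates, whose origin is the TCP and whose axes are the flange's). Camera axes: x right, y down, z forward; pixel columns grow to the right and rows downward; lengths in mm; the calibration is good to about 2 mm. A picture is of the moment at which its call begins: read the wrist's pose just before it. There is no depth.
- robot.finish_job(): hands the job in; it is judged then, once.
The state is a dict: "t": time; "q": joint angles; "dq": joint speeds; "effort": joint torques, N m; "tcp_pos": TCP position; "ee_rot": TCP orientation; "ft_force": force on the tool from outside, world axes, zero at the start; "ft_torque": the same for the moment, N m; "grip_width": finger opening in mm; "grip_force": force on a finger pad.
Only numpy, scipy, OpenCV 4.12 (cv2) and the standard library are available. Lean on these libraries where they do the work, as an engineer would, in place of code of your own. Each camera call takes 0.05 s, during which the arm holds its last target. There are 200 camera calls.

## Working session

There is one attempt and no reset: what is moved stays moved. The work goes in short steps, Python scripts to look and compute and a tool call to move; the robot and the scene stay as the last step left them, time stands still between calls to the robot, and variables do not carry over. Pictures are saved under pics/ and viewed, at most 10 in all, crops included, and the job is handed in when it is done.

Besides the shell and the picture viewer there is one more tool, called as name([rows], argument=value, ...), one row to a line, values as JSON. step_arm: Moves the arm, as the interface text tells. Its arguments: {"type":"object","properties":{"moves":{"type":"array","items":{"type":"object","properties":{"x":{"type":"number"},"y":{"type":"number"},"z":{"type":"number"},"rx":{"type":"number"},"ry":{"type":"number"},"rz":{"type":"number"}}}},"gripper":{"type":"number"},"grip_force":{"type":"number"}},"required":["moves"]}

```bash
mkdir -p pics
cat > h.py <<'E'
import numpy as np, cv2
from cell import robot, cams
from scipy.spatial.transform import Rotation as Ro
def snap(n,f):
    st=robot.state(); s=cams.snapshot(n)
    cv2.imwrite('pics/'+f, cv2.cvtColor(s['image'],cv2.COLOR_RGB2BGR))
    if n=='wrist':
        T=np.array(s['tool_from_camera']); Rt=Ro.from_quat(st['ee_rot']).as_matrix()
        Rwc=Rt@T[:3,:3]; c=Rt@T[:3,3]+np.array(st['tcp_pos'])
        s['R']=Rwc.T; s['t']=-Rwc.T@c
    return s
def K(s): return np.array([[s['fx'],0,s['cx']],[0,s['fy'],s['cy']],[0,0,1.]])
def px2w(s,uv,z):
    p=cv2.undistortPoints(np.array(uv,float).reshape(-1,1,2),K(s),np.array(s['D'],float)).reshape(-1,2)
    R=np.array(s['R']);c=-R.T@np.array(s['t'])
    d=np.c_[p,np.ones(len(p))]@R
    return c+d*((z-c[2])/d[:,2])[:,None]
def w2px(s,X):
    R=np.array(s['R'],float)
    return cv2.projectPoints(np.array(X,float).reshape(-1,1,3),cv2.Rodrigues(R)[0],np.array(s['t'],float),K(s),np.array(s['D'],float))[0].reshape(-1,2)
E
python3 - <<'E'
from h import *
import pickle
d={n:snap(n,n+'0.png') for n in('top','scene')}
pickle.dump(d,open('d0.pkl','wb'))
print(robot.state())
E
```

```text
{'t': 0.1, 'q': array([ 1.05957762e+00,  3.13406367e-01,  1.49833275e+00, -3.50169207e-06,
        1.33099879e+00, -2.23405925e-01]), 'dq': array([-0.00115122, -0.0022153 , -0.00013481, -0.00261257,  0.00025306,
       -0.00143525]), 'effort': array([ 3.14764955e-03, -4.12898612e+01, -2.60140836e+01, -1.45278163e-04,
        3.05499176e-03,  2.99857525e-06]), 'tcp_pos': array([148.93448818, 503.21305683, 238.79667006]), 'ee_rot': array([ 1.43409776e-01,  9.89663230e-01, -5.35040114e-04, -2.04047672e-04]), 'ft_force': array([ 0.01426556, -0.49877873,  0.33677894]), 'ft_torque': array([-0.02711152, -0.03217439, -0.00842892]), 'grip_force': 0.0, 'grip_width': 85.65106575518219}
```

View pics/top0.png

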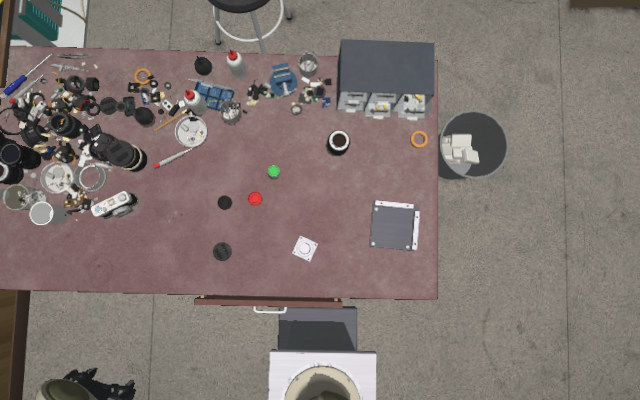

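View pics/scene0.png

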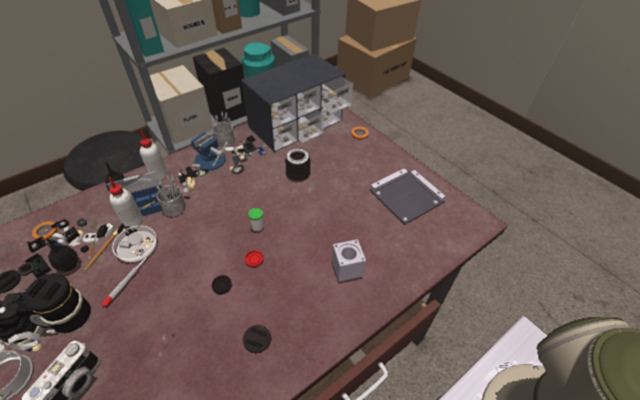

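The top view shows these candidates for the cap:
- black disc at (225,202), about 14 px
- larger black disc at (222,252), about 18 px, which is the big cap
- red look-alike at (255,199)

The black blobs in the clutter at (203,66) and (144,116) aren't on clear bench. I choose (225,202). The housing is at (305,248) and the jig at (395,227).

Run:
```python
from h import *
import pickle
d=pickle.load(open('d0.pkl','rb')); s=d['top']; im=cv2.cvtColor(s['image'],cv2.COLOR_RGB2BGR)
print('t',-np.array(s['R']).T@s['t'], s['fx'])
print('cap,big,red,film',px2w(s,[(225,202),(222,252),(255,199),(274,171)],8).round(0).tolist())
print('housing',px2w(s,[(305,248)],64).round(0), 'lens',px2w(s,[(338,142)],66).round(0))
print('jig',px2w(s,[(371,203),(414,206),(410,249),(370,246)],8).round(0).tolist())
s2=d['scene'];print('cap scene',px2w(s2,[(221,284),(257,338)],9).round(0).tolist(),'hous',px2w(s2,[(348,253)],64).round(0))
a=cv2.resize(im[185:275,195:435],None,fx=3.3,fy=3.3,interpolation=cv2.INTER_CUBIC)
cv2.imwrite('pics/crop1.png',a)
```

```text
t [ 495.33442475   53.29402446 1252.09751629] 412.1526088475007
cap,big,red,film [[588.0, 306.0, 8.0], [438.0, 308.0, 8.0], [599.0, 217.0, 8.0], [686.0, 163.0, 8.0]]
housing [[458.  61.  64.]] lens [[769. -26.  66.]]
jig [[597.0, -135.0, 8.0], [592.0, -267.0, 8.0], [461.0, -256.0, 8.0], [467.0, -134.0, 8.0]]
cap scene [[584.0, 310.0, 9.0], [436.0, 310.0, 9.0]] hous [[454.  66.  64.]]
```

View pics/crop1.png

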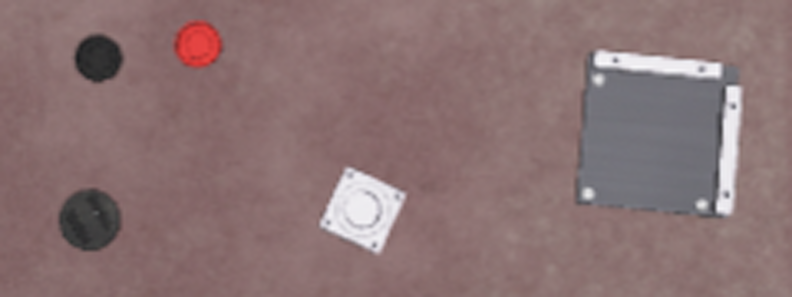

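The crop confirms the small plain black disc at crop (98,58), about 43 mm across, and the ribbed 55 mm big cap at (90,219). The jig corner is at the upper right, with the end fence on world +x and the side fence on world −y. The jig's yaw is about −5° and the housing's about −24°.

step_arm([
  {"x":3.5,"y":-1.6,"z":-0.3},
  {"x":3.5,"y":-1.6,"z":-0.3},
  {"x":3.5,"y":-1.6,"z":-0.3},
  {"x":3.5,"y":-1.6,"z":-0.3},
  {"x":3.5,"y":-1.6,"z":-0.3},
], gripper=7.0)

```text
$.moves[0]: bad value
```

step_arm([
  {"x":3.5,"y":-1.6,"z":-0.5},
  {"x":3.5,"y":-1.6,"z":-0.5},
  {"x":3.5,"y":-1.6,"z":-0.5},
  {"x":3.5,"y":-1.6,"z":-0.5},
  {"x":3.5,"y":-1.6,"z":-0.5},
])

```text
$.moves[0]: bad value
```

step_arm([
  {"x":3.5,"y":-1.6,"z":-0.5},
  {"x":3.0,"y":-1.6,"z":-0.5,"rz":-4},
  {"rz":-3.5},
  {},
  {},
])

```text
$.moves[0]: bad value
```

Run:
```python
from h import *
s=snap('wrist','w1.png'); print(robot.state()['tcp_pos'],robot.state()['grip_width'],robot.tip_extent)
print(np.array(s['tool_from_camera']).round(2).tolist(), w2px(s,[[588,306,10],[588,327,10]]))
```

```text
[148.92313094 503.23271877 238.87146313] 85.37167856601761 8.0
[[0.0, -0.96, -0.27, 70.66], [1.0, 0.0, -0.0, -0.49], [0.0, -0.27, 0.96, -133.95], [0.0, 0.0, 0.0, 1.0]] [[270.67820152 502.28576069]
 [284.69854956 499.13993537]]
```

View pics/w1.png

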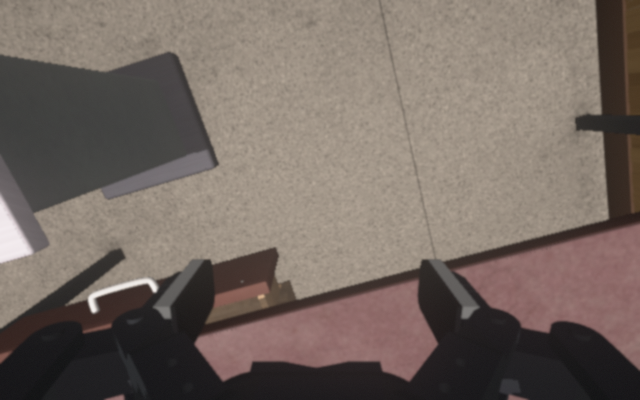

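The moves were refused because every field has to be given, so the arm hasn't moved; the wrist view only shows floor and the bench edge. I'm resending with all six fields.

step_arm([
  {"x":3.5,"y":-1.6,"z":-0.3,"rx":0,"ry":0,"rz":0},
  {"x":3.5,"y":-1.6,"z":-0.3,"rx":0,"ry":0,"rz":0},
  {"x":3.5,"y":-1.6,"z":-0.3,"rx":0,"ry":0,"rz":0},
  {"x":3.5,"y":-1.6,"z":-0.3,"rx":0,"ry":0,"rz":0},
  {"x":3.5,"y":-1.6,"z":-0.3,"rx":0,"ry":0,"rz":0},
], gripper=7.0)

```text
t: 0.65
tcp_pos: [325.3, 422.5, 224.0]
ee_rot: [0.143, 0.99, -0.0, -0.0]
ft_force: [-0.2, 0.4, 0.2]
grip_width: 69.8
grip_force: 0.0
```

step_arm([
  {"x":3.5,"y":-1.6,"z":-0.5,"rx":0,"ry":0,"rz":0},
  {"x":3.5,"y":-1.6,"z":-0.5,"rx":0,"ry":0,"rz":0},
  {"x":3.5,"y":-1.6,"z":-0.5,"rx":0,"ry":0,"rz":0},
  {"x":3.5,"y":-1.6,"z":-0.5,"rx":0,"ry":0,"rz":0},
  {"x":3.5,"y":-1.6,"z":-0.5,"rx":0,"ry":0,"rz":0},
])

```text
t: 1.15
tcp_pos: [500.3, 342.5, 198.8]
ee_rot: [0.143, 0.99, -0.0, -0.0]
ft_force: [-0.4, 0.4, -0.3]
grip_width: 69.9
grip_force: 0.0
```

step_arm([
  {"x":3.5,"y":-1.6,"z":-0.5,"rx":0,"ry":0,"rz":0},
  {"x":3.0,"y":-1.6,"z":-0.5,"rx":0,"ry":0,"rz":-4},
  {"x":0,"y":0,"z":0,"rx":0,"ry":0,"rz":-3.5},
  {"x":0,"y":0,"z":0,"rx":0,"ry":0,"rz":0},
  {"x":0,"y":0,"z":0,"rx":0,"ry":0,"rz":0},
])

```text
t: 1.65
tcp_pos: [563.6, 311.7, 189.2]
ee_rot: [0.207, 0.978, -0.0, -0.0]
ft_force: [0.5, -0.5, 0.4]
grip_width: 69.9
grip_force: 0.0
```

Run:
```python
from h import *
s=snap('wrist','w2.png'); st=robot.state();print(st['t'],st['tcp_pos'],st['grip_width'],Ro.from_quat(st['ee_rot']).as_matrix()[:,1])
print(w2px(s,[[588,306,10],[588,327,10]]))
```

```text
1.7 [563.54602428 311.85438623 189.40429058] 70.09696388254864 [4.04560245e-01 9.14511349e-01 5.03337415e-06]
[[321.56556576 209.20884392]
 [341.92544142 200.66501908]]
```

View pics/w2.png

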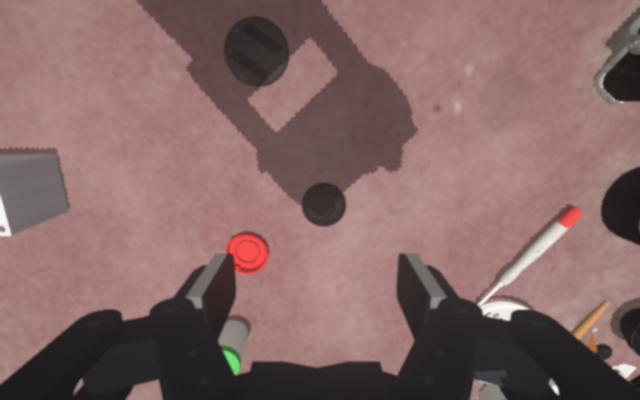

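The wrist view shows the small cap at (324,204), red look-alike at (247,252) and big cap at (256,50). The cap lies close to the prediction.

Run:
```python
from h import *
im=cv2.imread('pics/w2.png')
s=snap('wrist','w2b.png')
sub=im[170:240,285:365].max(2); m=(sub<48).astype(np.uint8)
n,l,st,c=cv2.connectedComponentsWithStats(m); i=1+st[1:,4].argmax(); print(st[i],c[i]+[285,170], np.percentile(sub,[5,30,60,90]))
C=c[i]+[285,170]
for uv in (C,(323.5,204)): print(px2w(s,[uv],8).round(1), robot.state()['tcp_pos'])
```

```text
Traceback (most recent call last):
ValueError: attempt to get argmax of an empty sequence
```

Run:
```python
from h import *
im=cv2.imread('pics/w2.png')
s=snap('wrist','w2b.png')
sub=im[170:240,285:365,2]; print(np.percentile(sub,[2,10,20,30,60,90]))
m=(sub<70).astype(np.uint8)
n,l,st,c=cv2.connectedComponentsWithStats(m); i=1+st[1:,4].argmax(); print(st[i])
ct=cv2.findContours((l==i).astype(np.uint8),0,1)[0][0]; e=cv2.fitEllipse(ct); print(e)
C=np.array(e[0])+[285,170]
for uv in (C,(323.5,204)): print(uv,px2w(s,[uv],6).round(1), robot.state()['tcp_pos'])
```

```text
[ 54.   58.   67.  104.  168.4 182. ]
[  18   13   42   42 1264]
((38.31324768066406, 33.38738250732422), (40.539268493652344, 41.047142028808594), 168.57264709472656)
[323.31324768 203.38738251] [[584.6 309.7   6. ]] [563.55686086 311.92217373 189.57817331]
(323.5, 204) [[585.2 309.6   6. ]] [563.55686086 311.92217373 189.57817331]
```

step_arm([
  {"x":1.1,"y":-0.1,"z":-3,"rx":0,"ry":0,"rz":0},
  {"x":1.0,"y":-0.1,"z":-3.5,"rx":0,"ry":0,"rz":0},
  {"x":0,"y":0,"z":-3.5,"rx":0,"ry":0,"rz":0},
  {"x":0,"y":0,"z":-3.0,"rx":0,"ry":0,"rz":0},
  {"x":0,"y":0,"z":-1.5,"rx":0,"ry":0,"rz":0},
], gripper=5.6)

```text
t: 2.3
tcp_pos: [583.7, 309.4, 41.7]
ee_rot: [0.207, 0.978, -0.001, -0.002]
ft_force: [1.0, -0.2, 0.9]
grip_width: 56.0
grip_force: 0.0
```

step_arm([
  {"x":0,"y":0,"z":-1.2,"rx":0,"ry":0,"rz":0},
  {"x":0,"y":0,"z":-1.0,"rx":0,"ry":0,"rz":0},
  {"x":0,"y":0,"z":-0.6,"rx":0,"ry":0,"rz":0},
  {"x":0,"y":0,"z":0,"rx":0,"ry":0,"rz":0},
  {"x":0,"y":0,"z":0,"rx":0,"ry":0,"rz":0},
])

```text
t: 2.8
tcp_pos: [585.4, 309.5, 17.1]
ee_rot: [0.208, 0.978, 0.0, 0.001]
ft_force: [0.1, 0.1, -0.1]
grip_width: 56.1
grip_force: 0.0
```

Run:
```python
from h import *
s=snap('wrist','w3.png'); st=robot.state(); print(st['t'],st['tcp_pos'],st['grip_width'],robot.tip_extent)
print(w2px(s,[[585,309.7,10]]))
```

```text
2.85 [585.47413954 309.56371472  17.18464203] 55.957511105882325 8.0
[[317.15106497 267.04758277]]
```

View pics/w3.png

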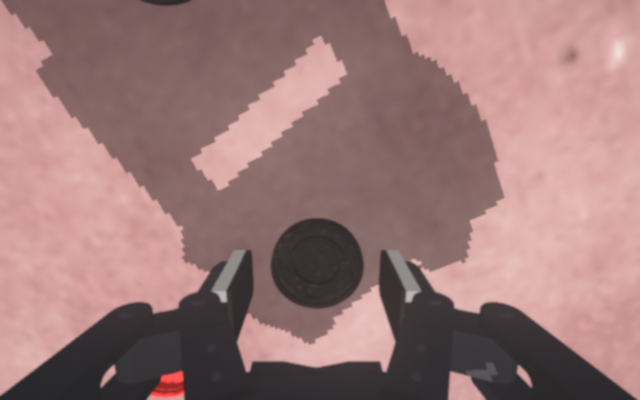

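The wrist view shows the cap at (317,263) between the open pads, whose tip faces are at about x=250 and x=380. Next I work out the tip height and the remaining offset.

Run:
```python
from h import *
s=snap('wrist','w3b.png'); st=robot.state()
print(px2w(s,[(317,263)],10).round(1))
R=Ro.from_quat(st['ee_rot']).as_matrix(); 
for zt in (8,3,0,-3,-6):
  P=[R@np.array([x,y,zt])+st['tcp_pos'] for y in(-28,28) for x in(11,-11)]
  print(zt,w2px(s,P).round(0).tolist())
```

```text
[[583.2 310.4  10. ]]
8 [[254.0, 244.0], [256.0, 289.0], [380.0, 245.0], [378.0, 289.0]]
3 [[252.0, 249.0], [255.0, 294.0], [382.0, 249.0], [380.0, 295.0]]
0 [[251.0, 252.0], [253.0, 298.0], [384.0, 252.0], [381.0, 298.0]]
-3 [[250.0, 255.0], [252.0, 302.0], [385.0, 255.0], [382.0, 302.0]]
-6 [[248.0, 258.0], [251.0, 306.0], [386.0, 258.0], [383.0, 306.0]]
```

step_arm([
  {"x":-0.2,"y":0.1,"z":-0.5,"rx":0,"ry":0,"rz":0},
  {"x":0,"y":0,"z":-0.5,"rx":0,"ry":0,"rz":0},
  {"x":0,"y":0,"z":0,"rx":0,"ry":0,"rz":0},
])

```text
t: 3.2
tcp_pos: [582.5, 310.3, 5.3]
ee_rot: [0.208, 0.978, -0.0, -0.001]
ft_force: [0.1, -0.5, 0.3]
grip_width: 55.9
grip_force: 0.0
```

step_arm([
  {"x":0,"y":0,"z":0,"rx":0,"ry":0,"rz":0},
  {"x":0,"y":0,"z":0,"rx":0,"ry":0,"rz":0},
  {"x":0,"y":0,"z":0,"rx":0,"ry":0,"rz":0},
  {"x":0,"y":0,"z":0,"rx":0,"ry":0,"rz":0},
  {"x":0,"y":0,"z":0,"rx":0,"ry":0,"rz":0},
], gripper=3.8, grip_force=30)

```text
t: 3.7
tcp_pos: [583.3, 310.5, 6.6]
ee_rot: [0.208, 0.978, 0.0, 0.0]
ft_force: [-0.4, 0.8, 3.0]
grip_width: 40.5
grip_force: 32.0
```

step_arm([
  {"x":0,"y":0,"z":1,"rx":0,"ry":0,"rz":0},
  {"x":0,"y":0,"z":3,"rx":0,"ry":0,"rz":0},
  {"x":0,"y":0,"z":4,"rx":0,"ry":0,"rz":0},
  {"x":0,"y":0,"z":4,"rx":0,"ry":0,"rz":0},
  {"x":0,"y":0,"z":3.5,"rx":0,"ry":0,"rz":0},
])

```text
t: 4.2
tcp_pos: [582.9, 310.4, 164.0]
ee_rot: [0.208, 0.978, 0.0, 0.0]
ft_force: [0.1, -0.2, 0.5]
grip_width: 40.3
grip_force: 30.4
```

step_arm([
  {"x":-1.0,"y":-3,"z":0,"rx":0,"ry":0,"rz":0},
  {"x":-1.3,"y":-3.7,"z":0,"rx":0,"ry":0,"rz":0},
  {"x":-1.3,"y":-3.7,"z":0,"rx":0,"ry":0,"rz":0},
  {"x":-1.3,"y":-3.7,"z":0,"rx":0,"ry":0,"rz":0},
  {"x":-1.3,"y":-3.7,"z":0,"rx":0,"ry":0,"rz":0},
])

```text
t: 4.7
tcp_pos: [520.1, 131.1, 161.8]
ee_rot: [0.208, 0.978, -0.0, 0.0]
ft_force: [-0.4, -0.6, -0.1]
grip_width: 40.8
grip_force: 30.4
```

step_arm([
  {"x":-1.3,"y":-3.7,"z":0,"rx":0,"ry":0,"rz":0},
  {"x":-1.3,"y":-3.0,"z":0,"rx":0,"ry":0,"rz":0},
  {"x":0,"y":0,"z":0,"rx":0,"ry":0,"rz":0},
  {"x":0,"y":0,"z":0,"rx":0,"ry":0,"rz":0},
  {"x":0,"y":0,"z":0,"rx":0,"ry":0,"rz":0},
])

```text
t: 5.2
tcp_pos: [495.3, 66.1, 161.5]
ee_rot: [0.207, 0.978, 0.0, 0.0]
ft_force: [-0.5, 0.7, 0.0]
grip_width: 40.5
grip_force: 30.4
```

Run:
```python
from h import *
import pickle
s=snap('wrist','w4.png'); st=robot.state(); print(st['t'],st['tcp_pos'],st['grip_width'],st['grip_force'])
pickle.dump((s,st),open('w4.pkl','wb'))
print(w2px(s,[[456,63,64],st['tcp_pos']+[0,0,-2]]))
```

```text
5.25 [495.25133283  66.23664651 161.38724205] 40.52131026780009 30.439050793647766
[[289.24917264 160.34652156]
 [317.5276486  272.90770108]]
```

View pics/w4.png

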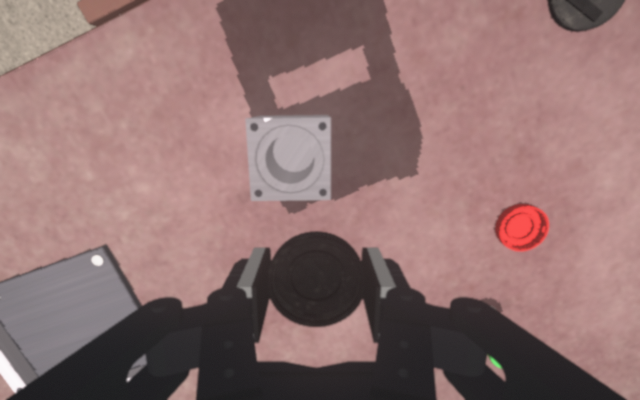

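The cap is held level at (317,278). The housing top has corners at (247,117), (330,116), (331,201) and (249,202), with the recess centre near (290,159). Both are fitted numerically next.

```bash
cat > rel.py <<'E'
from h import *
def rel(s,st,hc,cap):
    w=px2w(s,hc,64); c=w.mean(0); zc=st['tcp_pos'][2]+3.4
    k=px2w(s,[cap],zc)[0]
    e=w[1]-w[0],w[2]-w[3]
    print('sides',[np.linalg.norm(w[(i+1)%4]-w[i]).round(1) for i in range(4)],'yaw of 0-1',[np.degrees(np.arctan2(a[1],a[0])).round(1) for a in e])
    print('housing',c.round(1),'cap',k.round(1),'tcp',st['tcp_pos'].round(1),'move',(c-k).round(1), 'tcp->h',(c-st['tcp_pos']).round(1))
E
python3 - <<'E'
from rel import *
import pickle
s,st=pickle.load(open('w4.pkl','rb'))
g=cv2.cvtColor(s['image'],cv2.COLOR_RGB2GRAY)
hc=np.float32([(247,117),(330,116),(331,201),(249,202)])
hc=cv2.cornerSubPix(g,hc.reshape(-1,1,2),(5,5),(-1,-1),(3,50,.01)).reshape(-1,2);print(hc)
rel(s,st,hc,(317,278))
c=cv2.HoughCircles(cv2.medianBlur(g[110:210,240:340],3),cv2.HOUGH_GRADIENT,1,100,param1=60,param2=15,minRadius=30,maxRadius=38);print(c)
if c is not None: print(px2w(s,[c[0,0,:2]+[240,110]],64))
c=cv2.HoughCircles(cv2.medianBlur(g[225:335,260:375],3),cv2.HOUGH_GRADIENT,1,100,param1=60,param2=15,minRadius=42,maxRadius=52);print(c)
print('R',Ro.from_quat(st['ee_rot']).as_matrix()[:,1])
E
```

```text
[[247.      117.     ]
 [330.27393 117.02173]
 [331.      201.     ]
 [249.      202.     ]]
sides [np.float64(54.4), np.float64(56.9), np.float64(57.4), np.float64(57.7)] yaw of 0-1 [np.float64(66.2), np.float64(66.9)]
housing [456.3  63.   64. ] cap [494.8  66.2 164.8] tcp [495.3  66.2 161.4] move [ -38.5   -3.2 -100.8] tcp->h [-39.   -3.3 -97.4]
[[[48.5 47.5 34.1]]]
[[454.04958648  63.35431884  64.        ]]
[[[56.5 53.5 47.9]]]
R [4.05513302e-01 9.14089119e-01 2.08365333e-04]
```

step_arm([
  {"x":-1.9,"y":-0.2,"z":-2,"rx":0,"ry":0,"rz":0},
  {"x":-2.0,"y":-0.1,"z":-3,"rx":0,"ry":0,"rz":0},
  {"x":0,"y":0,"z":-2.5,"rx":0,"ry":0,"rz":0},
  {"x":0,"y":0,"z":0,"rx":0,"ry":0,"rz":0},
  {"x":0,"y":0,"z":0,"rx":0,"ry":0,"rz":0},
])

```text
t: 5.75
tcp_pos: [456.7, 62.9, 86.9]
ee_rot: [0.207, 0.978, 0.0, 0.0]
ft_force: [0.2, 0.5, -0.2]
grip_width: 40.4
grip_force: 30.5
```

Run:
```python
from h import *
import pickle
s=snap('wrist','w5.png'); st=robot.state(); print(st['t'],st['tcp_pos'],st['grip_width'],st['ft_force'])
pickle.dump((s,st),open('w5.pkl','wb'))
a=cv2.resize(cv2.imread('pics/w5.png')[170:350,200:440],None,fx=3.3,fy=3.3,interpolation=cv2.INTER_CUBIC); cv2.imwrite('pics/w5c.png',a)
```

```text
5.8 [457.05862346  62.72078496  87.38847916] 40.4493759278452 [ 0.15361476 -1.24967943  0.68265917]
```

View pics/w5c.png

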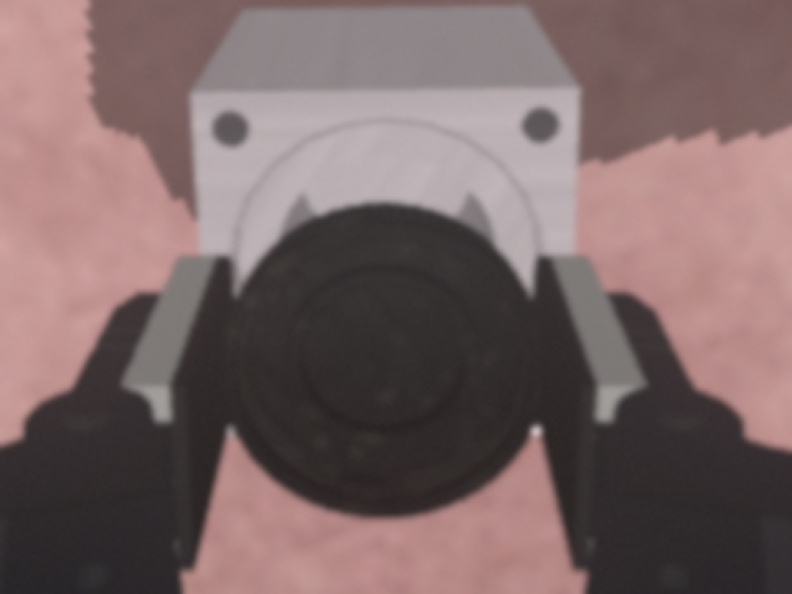

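Cap outline in the crop spans x 230–537 and y 203–517. The housing's near top corners are at (192,93) and (580,88), and the recess circle's top is at (387,118). I fit the cap's cylinder outline and the recess circle to get the offset.

```bash
cat > fit.py <<'E'
from h import *
a=np.linspace(0,2*np.pi,180,endpoint=False); circ=np.c_[np.cos(a),np.sin(a),0*a]
def ext(p): return p[:,0].min(),p[:,0].max(),p[:,1].min(),p[:,1].max()
def capext(s,st,ox,oy,dz=0,r=21.2):
    c=np.array(st['tcp_pos'])+[ox,oy,dz]
    return np.array(ext(w2px(s,np.r_[c+circ*r+[0,0,3.4],c+circ*r+[0,0,-6.6]])))
E
python3 - <<'E'
from fit import *
import pickle
from scipy.optimize import least_squares
s,st=pickle.load(open('w5.pkl','rb'))
obs=np.array([230/3.3+200,537/3.3+200,203/3.3+170,517/3.3+170])
r=least_squares(lambda p:capext(s,st,*p)-obs,[0,0,0]);print('cap off rel tcp',r.x,r.fun)
k=px2w(s,np.array([(192,93),(580,88)])/3.3+[200,170],64); d=k[1]-k[0]; L=np.linalg.norm(d[:2]); d/=L
n=np.array([-d[1],d[0],0]); m=k.mean(0)
if n[0]<0:n=-n
print('corners',k.round(1),L, np.degrees(np.arctan2(d[1],d[0])),'centre',m+28*n)
# recess circle extents
ro=np.array([233/3.3+200,540/3.3+200,118/3.3+170])
f=lambda p:np.array(ext(w2px(s,np.array([p[0],p[1],64])+circ*23)))[:3]-ro
q=least_squares(f,[456,63]);print('recess',q.x,q.fun)
print('tcp',st['tcp_pos'],'move',q.x-(st['tcp_pos'][:2]+r.x[:2]))
E
```

```text
cap off rel tcp [ 5.6911695  -3.03349931 -8.09936897] [-0.83426179  0.83416458  0.87020705 -0.87668406]
corners [[419.5  48.8  64. ]
 [441.3  99.9  64. ]] 55.54160002536317 66.97138484320072 centre [456.16243195  63.36822644  64.        ]
recess [455.24054502  63.48838787] [-0.07615227  0.07611028  0.00559676]
tcp [457.05862346  62.72078496  87.38847916] move [-7.50924795  3.80110223]
```

Run:
```python
from fit import *
import pickle
from scipy.optimize import least_squares
def dark_ext(im,cx,cy,show=None):
    g=im[:,:,2].astype(float)
    # subpixel half-level crossings on vertical line through centre
    col=g[:,int(cx)-2:int(cx)+3].mean(1)
    return col
w5,st5=pickle.load(open('w5.pkl','rb')); w4,st4=pickle.load(open('w4.pkl','rb'))
s3=w5.copy()
# w3 pose: rebuild from the same tool_from_camera
T=np.array(w5['tool_from_camera']); Rt=Ro.from_quat([.208,.978,0,0]).as_matrix(); p3=np.array([585.47,309.56,17.18])
Rw=Rt@T[:3,:3]; c=Rt@T[:3,3]+p3; s3['R']=Rw.T; s3['t']=-Rw.T@c; st3={'tcp_pos':p3}
for name,s,st,f,cx,cy in(('w3',s3,st3,'w3.png',317,263),('w4',w4,st4,'w4.png',317,278),('w5',w5,st5,'w5.png',316,279)):
    g=cv2.imread('pics/'+f)[:,:,2].astype(float)
    col=g[:,cx-2:cx+3].mean(1)
    def cross(v,c0,d):
        lo=np.median(v[c0-25:c0+25]); i=c0+d*25
        hi=np.median(v[c0+d*56:c0+d*66:d]) ; th=(lo+hi)/2
        while v[i]<th:i+=d
        return i-d*(v[i]-th)/(v[i]-v[i-d])
    top,bot=cross(col,cy,-1),cross(col,cy,1)
    print(name,'top,bot',top,bot)
    for dz in (0,-5,-10.6) if name=='w3' else (2,0,-3,-6):
        u=np.array([np.linalg.norm(x) for x in [0]])
        Rt_=Ro.from_quat([.2075,.978,0,0]).as_matrix()
        def fn(q): # along tool x
            o=Rt_[:,0]*q[0]; e=capext(s,st,o[0],o[1],dz,21); return [e[2]-top,e[3]-bot]
        r=least_squares(fn,[0.]); o=Rt_[:,0]*r.x[0]; e=capext(s,st,o[0],o[1],dz,21)
        print('  dz',dz,'toolx',r.x.round(1),'resid',r.fun.round(1),'lr',e[:2].round(1))
```

```text
w3 top,bot 217.7890625 307.9291666666667
  dz 0 toolx [4.9] resid [-4.4  4.8] lr [267.  367.7]
  dz -5 toolx [2.6] resid [-2.7  2.9] lr [268.8 365.8]
  dz -10.6 toolx [-0.1] resid [-0.9  1. ] lr [270.7 363.8]
w4 top,bot 231.0606796116505 326.3874501992032
  dz 2 toolx [-1.7] resid [-1.9  2. ] lr [267.2 367.9]
  dz 0 toolx [-2.7] resid [-1.2  1.3] lr [268.  367.2]
  dz -3 toolx [-4.3] resid [-0.2  0.2] lr [269. 366.]
  dz -6 toolx [-5.9] resid [ 0.8 -0.9] lr [270.1 364.9]
w5 top,bot 231.05357142857142 326.44831223628694
  dz 2 toolx [-0.9] resid [-2.   2.2] lr [266.8 368. ]
  dz 0 toolx [-1.9] resid [-1.3  1.5] lr [267.5 367.2]
  dz -3 toolx [-3.5] resid [-0.3  0.4] lr [268.6 366. ]
  dz -6 toolx [-5.1] resid [ 0.6 -0.7] lr [269.6 364.9]
```

Checked against w3, the cap sits about 2.2 mm along tool −x from the TCP. It therefore has to go about (−3.5, +1.6) mm before descending.

step_arm([
  {"x":-0.35,"y":0.15,"z":0,"rx":0,"ry":0,"rz":0},
  {"x":0,"y":0,"z":-0.7,"rx":0,"ry":0,"rz":0},
  {"x":0,"y":0,"z":-0.7,"rx":0,"ry":0,"rz":0},
  {"x":0,"y":0,"z":0,"rx":0,"ry":0,"rz":0},
  {"x":0,"y":0,"z":0,"rx":0,"ry":0,"rz":0},
])

```text
t: 6.3
tcp_pos: [452.5, 63.9, 72.1]
ee_rot: [0.208, 0.978, -0.0, -0.0]
ft_force: [0.6, -0.3, -0.1]
grip_width: 40.4
grip_force: 30.5
```

Run:
```python
from fit import *
import pickle
s=snap('wrist','w6.png'); st=robot.state(); print(st['t'],st['tcp_pos'],st['grip_width'],st['ft_force'])
pickle.dump((s,st),open('w6.pkl','wb'))
R=Ro.from_quat(st['ee_rot']).as_matrix(); cc=st['tcp_pos']+R[:,0]*-2.2
im=cv2.imread('pics/w6.png')
for r,z,c in((23,64,(0,0,255)),(21,st['tcp_pos'][2]-6.6,(0,255,0)),(21,st['tcp_pos'][2]+3.4,(255,0,0))):
    p=w2px(s,np.array([cc[0],cc[1],z])+circ*r)
    for u in p: cv2.circle(im,tuple(int(round(x*8)) for x in u),2,c,-1,shift=3)
cv2.imwrite('pics/w6c.png',cv2.resize(im[170:350,200:440],None,fx=3.3,fy=3.3,interpolation=cv2.INTER_CUBIC))
```

```text
6.35 [452.63515519  63.86901964  72.30087556] 40.32208328032298 [-0.03893913 -1.00989152 -0.824865  ]
```

View pics/w6c.png

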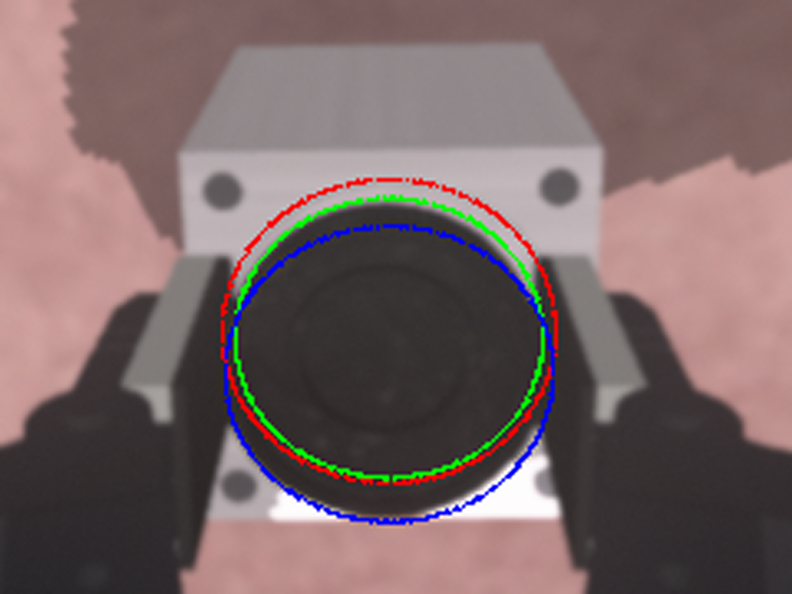

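The view shows housing holes at crop (222,191), (559,187) and (239,487), the near edge at y≈150 and the far edge at y≈519. The cap outline fits the model. I compute the housing centre against the cap here.

Run:
```python
from fit import *
import pickle
s,st=pickle.load(open('w6.pkl','rb'))
R=Ro.from_quat(st['ee_rot']).as_matrix()
P=lambda l:(px2w(s,np.array(l,float)/3.3+[200,170],64)-st['tcp_pos'])@R[:,:2]   # tool x,y
h=P([(222,191),(559,187),(239,487)]); print('holes tool xy',h.round(1).tolist(),'centre',(h[1]+h[2])/2)
e=P([(180,153),(602,148),(390,519)]); print('edges',e.round(1).tolist())
# holes subpixel & far edge
g=cv2.imread('pics/w6.png')[:,:,2].astype(float)
col=g[:,300:330].mean(1); print('near edge rows',np.abs(np.diff(col[205:225])).argmax()+205.5,'far',np.diff(col[315:335]).argmin()+315.5)
```

```text
holes tool xy [[18.9, -22.0], [19.6, 22.8], [-26.2, -21.2]] centre [-3.30568413  0.77687843]
edges [[24.2, -27.4], [25.0, 28.2], [-31.4, 0.5]]
near edge rows 214.5 far 319.5
```

step_arm([
  {"x":0.13,"y":0.01,"z":0,"rx":0,"ry":0,"rz":0},
  {"x":0,"y":0,"z":-0.2,"rx":0,"ry":0,"rz":0},
  {"x":0,"y":0,"z":-0.1,"rx":0,"ry":0,"rz":0},
  {"x":0,"y":0,"z":0,"rx":0,"ry":0,"rz":0},
  {"x":0,"y":0,"z":0,"rx":0,"ry":0,"rz":0},
])

```text
t: 6.85
tcp_pos: [454.3, 64.0, 70.5]
ee_rot: [0.208, 0.978, -0.0, 0.001]
ft_force: [-4.7, 0.3, 14.9]
grip_width: 40.0
grip_force: 38.7
```

step_arm([
  {"x":0,"y":0,"z":-0.1,"rx":0,"ry":0,"rz":0},
  {"x":0,"y":0,"z":-0.1,"rx":0,"ry":0,"rz":0},
  {"x":0,"y":0,"z":0,"rx":0,"ry":0,"rz":0},
  {"x":0,"y":0,"z":0,"rx":0,"ry":0,"rz":0},
])

```text
t: 7.25
tcp_pos: [454.4, 64.0, 70.3]
ee_rot: [0.208, 0.978, -0.0, 0.001]
ft_force: [-13.4, 0.8, 41.5]
grip_width: 40.2
grip_force: 52.6
```

Run:
```python
from fit import *
import pickle
st=robot.state(); print(st['tcp_pos'],st['ft_force'],st['ft_torque'])
s=snap('wrist','w7.png'); pickle.dump((s,st),open('w7.pkl','wb'))
g=cv2.imread('pics/w7.png')[:,:,2].astype(int)
for c in (312,322): print(c,g[196:250,c].tolist(),g[312:345,c].tolist())
for r in (222,228): print(r,g[r,265:380].tolist())
```

```text
[454.42806693  63.98035572  70.29480761] [-13.42617057   0.7873296   41.5098598 ] [-0.09422819  2.40996155 -0.01792969]
312 [146, 146, 147, 146, 147, 147, 146, 147, 147, 147, 147, 147, 147, 147, 147, 147, 157, 172, 182, 184, 184, 186, 186, 187, 187, 186, 178, 177, 186, 193, 193, 192, 190, 188, 170, 128, 82, 59, 55, 55, 54, 53, 55, 55, 55, 56, 55, 57, 57, 58, 58, 58, 56, 55] [52, 50, 48, 48, 49, 51, 54, 54, 55, 52, 50, 52, 54, 63, 102, 149, 180, 188, 189, 189, 189, 189, 190, 191, 190, 189, 188, 187, 185, 184, 183, 181, 181]
322 [147, 146, 147, 148, 146, 147, 148, 147, 147, 148, 148, 147, 148, 147, 146, 148, 160, 176, 183, 184, 185, 186, 187, 188, 189, 187, 180, 176, 182, 187, 188, 188, 188, 187, 177, 146, 98, 62, 55, 54, 53, 52, 53, 56, 56, 58, 57, 59, 61, 62, 62, 61, 59, 56] [53, 52, 54, 55, 53, 53, 56, 53, 52, 51, 51, 53, 55, 71, 114, 157, 181, 189, 190, 191, 191, 190, 190, 190, 189, 190, 191, 191, 190, 190, 188, 188, 188]
222 [97, 98, 102, 116, 141, 167, 184, 190, 190, 191, 191, 191, 191, 190, 191, 191, 191, 191, 191, 190, 191, 191, 191, 191, 191, 191, 191, 191, 190, 191, 191, 192,
[... 283 characters left out ...]
4, 194, 194, 194, 194, 194, 194, 193, 183, 155, 122, 102, 95, 95, 94, 94, 95, 95, 95, 101, 123, 158, 184, 193, 195, 196, 194]
228 [97, 97, 98, 105, 123, 152, 175, 185, 187, 188, 187, 187, 188, 188, 189, 188, 188, 188, 188, 189, 188, 188, 187, 184, 181, 177, 174, 174, 174, 175, 178, 182, 187, 190, 192, 191, 190, 189, 189, 190, 190, 191, 191, 192, 192, 192, 192, 190, 190, 189, 187, 188, 188, 187, 187, 188, 188, 188, 189, 189, 189, 189, 189, 189, 189, 189, 190, 189, 190, 189, 187, 187, 184, 180, 176, 173, 173, 173, 175, 180, 186, 189, 190, 191, 191, 191, 191, 192, 191, 191, 191, 191, 191, 191, 191, 192, 188, 178, 159, 134, 113, 103, 99, 98, 100, 105, 120, 143, 166, 183, 191, 193, 193, 193, 188]
```

step_arm([
  {"x":0,"y":0,"z":0.3,"rx":0,"ry":0,"rz":0},
  {"x":0,"y":0,"z":0.2,"rx":0,"ry":0,"rz":0},
  {"x":0,"y":0,"z":0,"rx":0,"ry":0,"rz":0},
  {"x":0,"y":0,"z":0,"rx":0,"ry":0,"rz":0},
], grip_force=30)

```text
t: 7.7
tcp_pos: [453.7, 64.0, 72.0]
ee_rot: [0.208, 0.978, -0.0, -0.0]
ft_force: [0.5, -0.1, -0.2]
grip_width: 40.6
grip_force: 30.5
```

Run:
```python
from fit import *
import pickle
st=robot.state(); print(st['tcp_pos'],st['ft_force'],st['ft_torque'])
s=snap('wrist','w8.png'); pickle.dump((s,st),open('w8.pkl','wb'))
a=cv2.imread('pics/w8.png')[180:345,225:410]; b=cv2.imread('pics/w7.png')[180:345,225:410]
cv2.imwrite('pics/w78.png',cv2.resize(np.vstack([np.hstack([b,a])]),None,fx=2.15,fy=2.15,interpolation=cv2.INTER_CUBIC))
g=cv2.imread('pics/w8.png')[:,:,2].astype(int)
for c in (312,322): print(c,g[196:250,c].tolist(),g[312:345,c].tolist())
```

```text
[453.72573852  64.00506352  71.98574855] [ 0.54673129 -0.12045604 -0.17835883] [-0.02081824 -0.01154651 -0.04065342]
312 [146, 146, 146, 146, 147, 147, 147, 147, 146, 147, 147, 147, 147, 148, 147, 146, 153, 167, 179, 183, 184, 185, 186, 187, 188, 187, 181, 176, 183, 191, 193, 192, 192, 188, 171, 130, 82, 60, 55, 53, 52, 51, 54, 55, 56, 54, 55, 55, 56, 57, 58, 58, 58, 56] [51, 50, 48, 49, 49, 53, 53, 55, 53, 51, 51, 53, 54, 65, 103, 152, 179, 188, 189, 188, 188, 188, 191, 191, 190, 189, 188, 187, 186, 185, 183, 181, 180]
322 [146, 147, 147, 147, 147, 147, 147, 148, 147, 147, 147, 147, 146, 147, 147, 147, 156, 173, 182, 183, 186, 186, 187, 187, 189, 187, 181, 175, 181, 186, 188, 188, 187, 186, 176, 146, 97, 61, 54, 54, 52, 52, 55, 56, 56, 57, 56, 58, 61, 62, 62, 61, 59, 57] [52, 53, 54, 54, 53, 54, 55, 54, 51, 52, 50, 53, 57, 72, 113, 158, 181, 189, 190, 191, 191, 191, 190, 190, 190, 190, 190, 189, 189, 188, 188, 188, 188]
```

Run:
```python
from fit import *
import pickle
for f,zc in(('w7',64),('w8',65.4)):
    s,st=pickle.load(open(f+'.pkl','rb')); R=Ro.from_quat(st['ee_rot']).as_matrix()
    p=(px2w(s,[(317,222.9)],64)-st['tcp_pos'])@R[:,:2]; q=(px2w(s,[(317,231.5)],zc)-st['tcp_pos'])@R[:,:2]
    print(f,'rim',p,'cap edge',q)
    # recess line crossings on row 228: cols ~292, ~341.5
    k=(px2w(s,[(291.7,228),(341.6,228)],64)-st['tcp_pos'])@R[:,:2]; print(k.tolist())
    # gap far side: cap top bottom-edge
```

```text
w7 rim [[21.76839183 -0.17357434]] cap edge [[17.81344413 -0.16114184]]
[[19.403031108606957, -11.132987077122023], [19.458904672959164, 10.494957837285261]]
w8 rim [[21.1592559  -0.16925119]] cap edge [[17.68578909 -0.16130239]]
[[18.76522990144389, -11.264769694665977], [18.824622726057026, 10.63111448711392]]
```

The cap's near edge sits 3.5 mm from the recess rim and should be about 1.75 mm, so it needs 1.75 mm along tool +x, which is (−1.6, +0.7) mm.

step_arm([
  {"x":-0.16,"y":0.07,"z":0,"rx":0,"ry":0,"rz":0},
  {"x":0,"y":0,"z":-0.1,"rx":0,"ry":0,"rz":0},
  {"x":0,"y":0,"z":-0.15,"rx":0,"ry":0,"rz":0},
  {"x":0,"y":0,"z":0,"rx":0,"ry":0,"rz":0},
  {"x":0,"y":0,"z":0,"rx":0,"ry":0,"rz":0},
])

```text
t: 8.25
tcp_pos: [452.2, 64.8, 70.5]
ee_rot: [0.208, 0.978, -0.0, -0.0]
ft_force: [-4.7, 0.2, 12.9]
grip_width: 40.4
grip_force: 37.3
```

Run:
```python
from fit import *
import pickle
s,st=pickle.load(open('w6.pkl','rb')); R=Ro.from_quat(st['ee_rot']).as_matrix()
for zt in(8,6,4,2,0): print(zt,w2px(s,[R@[x,y,zt]+st['tcp_pos'] for y in(-20.5,20.5) for x in(11,-11)]).round(1).tolist())
g=cv2.imread('pics/w6.png')[:,:,2].astype(int)
print(g[238:262,262].tolist(),g[238:262,368].tolist())
s=snap('wrist','w9.png'); st=robot.state(); pickle.dump((s,st),open('w9.pkl','wb'));print(st['tcp_pos'],st['ft_force'],st['ft_torque'])
g=cv2.imread('pics/w9.png')[:,:,2].astype(int); print(g[205:240,317].tolist())
```

```text
8 [[271.3, 244.9], [272.8, 289.2], [363.6, 245.1], [361.7, 289.4]]
6 [[270.7, 246.6], [272.3, 291.4], [364.2, 246.9], [362.3, 291.7]]
4 [[270.1, 248.5], [271.8, 293.8], [364.8, 248.7], [362.8, 294.0]]
2 [[269.5, 250.3], [271.2, 296.1], [365.4, 250.6], [363.4, 296.4]]
0 [[268.9, 252.3], [270.6, 298.6], [366.1, 252.5], [364.0, 298.8]]
[190, 190, 190, 191, 191, 193, 192, 190, 180, 157, 137, 130, 129, 126, 123, 117, 110, 102, 95, 85, 75, 69, 63, 60] [192, 192, 194, 194, 195, 195, 193, 190, 179, 155, 130, 116, 110, 103, 93, 84, 76, 69, 63, 59, 58, 57, 56, 57]
[452.16261254  64.75743176  70.47764522] [-5.26738116  0.05780147 13.0361319 ] [ 0.08006287  0.86904307 -0.00099908]
[145, 145, 144, 144, 145, 145, 144, 145, 145, 145, 145, 147, 156, 172, 181, 184, 184, 186, 186, 187, 187, 182, 175, 177, 181, 165, 120, 73, 57, 53, 52, 52, 51, 53, 54]
```

The row gap between cap edge and rim now corresponds to about 1.75 mm, so the cap is centred. What touches the top face is the fingertips, which reach about 6.5 mm ahead of the TCP at this opening. I relieve the contact and release the cap so it drops about 4 mm into the recess.

step_arm([
  {"x":0,"y":0,"z":0.07,"rx":0,"ry":0,"rz":0},
  {"x":0,"y":0,"z":0,"rx":0,"ry":0,"rz":0},
  {"x":0,"y":0,"z":0,"rx":0,"ry":0,"rz":0},
])

```text
t: 8.6
tcp_pos: [452.3, 64.7, 70.5]
ee_rot: [0.208, 0.978, 0.0, 0.0]
ft_force: [-0.3, 0.7, 2.6]
grip_width: 40.5
grip_force: 32.5
```

step_arm([
  {"x":0,"y":0,"z":0,"rx":0,"ry":0,"rz":0},
  {"x":0,"y":0,"z":0,"rx":0,"ry":0,"rz":0},
  {"x":0,"y":0,"z":0,"rx":0,"ry":0,"rz":0},
  {"x":0,"y":0,"z":0,"rx":0,"ry":0,"rz":0},
], gripper=5.4)

```text
t: 9.0
tcp_pos: [452.2, 64.7, 70.4]
ee_rot: [0.208, 0.978, -0.0, -0.0]
ft_force: [-0.4, -0.4, 0.9]
grip_width: 53.9
grip_force: 0.0
```

```bash
cat > chk.py <<'E'
from fit import *
import sys,pickle
def chk(f):
    s=snap('wrist',f+'.png'); st=robot.state(); pickle.dump((s,st),open(f+'.pkl','wb'))
    print(st['t'],st['tcp_pos'].round(1),st['grip_width'].round(1),st['ft_force'].round(1))
    return s,st,cv2.imread('pics/'+f+'.png')
E
python3 - <<'E'
from chk import *
s,st,im=chk('w10'); g=im[:,:,2].astype(int)
print(g[205:245,317].tolist()); print(g[310:345,317].tolist())
cv2.imwrite('pics/w10c.png',np.vstack([cv2.imread('pics/w9.png')[170:350,200:440],im[170:350,200:440]]).repeat(1,0))
E
```

```text
Traceback (most recent call last):
  File "chk.py", line 5, in chk
    print(st['t'],st['tcp_pos'].round(1),st['grip_width'].round(1),st['ft_force'].round(1))
                                         ^^^^^^^^^^^^^^^^^^^^^^
AttributeError: 'float' object has no attribute 'round'
```

step_arm([
  {"x":0,"y":0,"z":1.5,"rx":0,"ry":0,"rz":0},
  {"x":0.7,"y":0,"z":2.5,"rx":0,"ry":0,"rz":0},
  {"x":0.8,"y":0,"z":2,"rx":0,"ry":0,"rz":0},
  {"x":0,"y":0,"z":0,"rx":0,"ry":0,"rz":0},
  {"x":0,"y":0,"z":0,"rx":0,"ry":0,"rz":0},
], gripper=8.5)

```text
t: 9.55
tcp_pos: [466.9, 64.7, 130.0]
ee_rot: [0.208, 0.978, -0.0, -0.0]
ft_force: [0.7, 1.6, -0.8]
grip_width: 84.6
grip_force: 0.0
```

```bash
sed -i "s/st\['grip_width'\].round(1)/st['grip_width']/" chk.py
python3 - <<'E'
from chk import *
s,st,im=chk('w11'); 
u=w2px(s,[[455,63.5,64]])[0]; x,y=int(u[0]),int(u[1]); print(u)
x0,y0=max(x-75,0),max(y-65,0); print(x0,y0)
cv2.imwrite('pics/w11c.png',cv2.resize(im[y0:y0+130,x0:x0+160],None,fx=4.5,fy=4.5,interpolation=cv2.INTER_CUBIC))
E
```

```text
9.6 [466.5  64.8 129.5] 84.89299949221555 [-1.2  0.5 -1. ]
[307.25634534 208.32496997]
232 143
```

View pics/w11c.png

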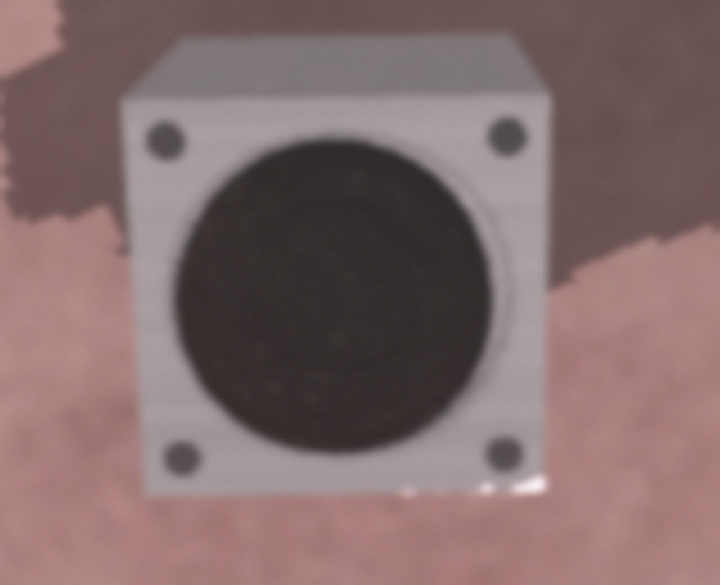

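Last picture: the cap lies inside the recess ring, centred at crop (333,295), with a thin gap on the right (500,290). The housing top's corners are at (122,100), (552,97), (547,487) and (145,494). I'll verify the seating by pressing with the closed fingertips and reading the contact height.

Run:
```python
from chk import *
s,st=pickle.load(open('w11.pkl','rb'))
f=lambda l:np.array(l,float)/4.5+[232,143]
k=px2w(s,f([(122,100),(552,97),(547,487),(145,494)]),64); h=px2w(s,f([(166,140),(507,137),(504,455),(183,458)]),64)
print('corner centre',k.mean(0).round(1),'holes',h.mean(0).round(1), 'sides',[np.linalg.norm(k[(i+1)%4]-k[i]).round(1) for i in range(4)])
for P in(k,h):
  for a,b in((0,1),(3,2)): d=P[b]-P[a]; print(np.degrees(np.arctan2(d[1],d[0])).round(1))
print('cap (outline)',px2w(s,f([(333,295)]),68).round(1))
R=Ro.from_quat(st['ee_rot']).as_matrix(); print(np.degrees(np.arctan2(R[1,1],R[0,1])))
a=np.array(st['tcp_pos']);print('tcp',a)
# jig from top view: yaw of fences & corner
d=pickle.load(open('d0.pkl','rb'))
t=d['top']; g=cv2.cvtColor(t['image'],cv2.COLOR_RGB2GRAY)
c=px2w(t,np.array([(595,70),(718,77),(722,85),(717,208)])/3.3+[195,185],22); print('jig fence pts',c.round(1).tolist())
```

```text
corner centre [456.1  63.4  64. ] holes [456.1  63.2  64. ] sides [np.float64(56.0), np.float64(55.0), np.float64(56.3), np.float64(55.7)]
66.6
67.2
66.7
66.7
cap (outline) [[453.8  63.3  68. ]]
66.0137919234512
tcp [466.47647795  64.78354521 129.5447343 ]
jig fence pts [[586.7, -145.9, 22.0], [583.4, -258.9, 22.0], [576.2, -262.7, 22.0], [464.4, -258.9, 22.0]]
```

step_arm([
  {"x":-1.2,"y":-0.1,"z":0,"rx":0,"ry":0,"rz":0},
  {"x":0,"y":0,"z":-1,"rx":0,"ry":0,"rz":0},
  {"x":0,"y":0,"z":-1,"rx":0,"ry":0,"rz":0},
  {"x":0,"y":0,"z":-1,"rx":0,"ry":0,"rz":0},
  {"x":0,"y":0,"z":-1,"rx":0,"ry":0,"rz":0},
], gripper=0)

```text
t: 10.1
tcp_pos: [455.1, 63.7, 89.1]
ee_rot: [0.208, 0.978, -0.0, -0.001]
ft_force: [-0.3, -0.5, 0.3]
grip_width: 11.7
grip_force: 0.0
```

step_arm([
  {"x":0,"y":0,"z":-0.4,"rx":0,"ry":0,"rz":0},
  {"x":0,"y":0,"z":-0.3,"rx":0,"ry":0,"rz":0},
  {"x":0,"y":0,"z":-0.2,"rx":0,"ry":0,"rz":0},
  {"x":0,"y":0,"z":0,"rx":0,"ry":0,"rz":0},
  {"x":0,"y":0,"z":0,"rx":0,"ry":0,"rz":0},
])

```text
t: 10.6
tcp_pos: [455.4, 63.7, 81.7]
ee_rot: [0.208, 0.978, 0.0, 0.0]
ft_force: [0.6, -0.8, -0.6]
grip_width: -0.3
grip_force: 0.0
```

step_arm([
  {"x":0,"y":0,"z":-0.1,"rx":0,"ry":0,"rz":0},
  {"x":0,"y":0,"z":-0.1,"rx":0,"ry":0,"rz":0},
  {"x":0,"y":0,"z":0,"rx":0,"ry":0,"rz":0},
  {"x":0,"y":0,"z":0,"rx":0,"ry":0,"rz":0},
])

```text
t: 11.0
tcp_pos: [455.2, 63.7, 79.5]
ee_rot: [0.208, 0.978, -0.0, -0.0]
ft_force: [-0.4, 0.4, 0.5]
grip_width: -0.2
grip_force: 0.0
```

step_arm([
  {"x":0,"y":0,"z":-0.1,"rx":0,"ry":0,"rz":0},
  {"x":0,"y":0,"z":-0.1,"rx":0,"ry":0,"rz":0},
  {"x":0,"y":0,"z":0,"rx":0,"ry":0,"rz":0},
  {"x":0,"y":0,"z":0,"rx":0,"ry":0,"rz":0},
])

```text
t: 11.4
tcp_pos: [455.3, 63.7, 78.0]
ee_rot: [0.208, 0.978, -0.0, 0.0]
ft_force: [-2.9, -0.7, 7.6]
grip_width: -0.1
grip_force: 4.0
```

The contact was at TCP 78.0, so the fingertips were at 70 mm, which is exactly the top of a fully seated cap. Next I lift, open, and take a quick empty look at the jig to measure its corner and yaw.

step_arm([
  {"x":0,"y":0,"z":2,"rx":0,"ry":0,"rz":0},
  {"x":0,"y":0,"z":4,"rx":0,"ry":0,"rz":0},
  {"x":1,"y":-2.5,"z":3.0,"rx":0,"ry":0,"rz":0},
  {"x":1.4,"y":-3.7,"z":1.5,"rx":0,"ry":0,"rz":0},
  {"x":1.4,"y":-3.7,"z":1.5,"rx":0,"ry":0,"rz":0},
], gripper=8.5)

```text
t: 11.9
tcp_pos: [493.6, -36.3, 198.7]
ee_rot: [0.207, 0.978, -0.0, 0.001]
ft_force: [0.4, 0.4, 0.8]
grip_width: 72.2
grip_force: 0.0
```

step_arm([
  {"x":1.4,"y":-3.7,"z":0,"rx":0,"ry":0,"rz":0},
  {"x":1.4,"y":-3.7,"z":0,"rx":0,"ry":0,"rz":0},
  {"x":1.4,"y":-3.7,"z":0,"rx":0,"ry":0,"rz":0},
  {"x":1.4,"y":-3.7,"z":0,"rx":0,"ry":0,"rz":0},
  {"x":0,"y":0,"z":0,"rx":0,"ry":0,"rz":0},
])

```text
t: 12.4
tcp_pos: [549.8, -187.2, 196.6]
ee_rot: [0.21, 0.978, -0.0, 0.0]
ft_force: [0.6, 0.4, 1.0]
grip_width: 85.0
grip_force: 0.0
```

step_arm([
  {"x":0,"y":0,"z":0,"rx":0,"ry":0,"rz":0},
  {"x":0,"y":0,"z":0,"rx":0,"ry":0,"rz":0},
  {"x":0,"y":0,"z":0,"rx":0,"ry":0,"rz":0},
])

```text
t: 12.7
tcp_pos: [549.1, -182.3, 197.7]
ee_rot: [0.207, 0.978, 0.0, 0.0]
ft_force: [-0.3, 0.1, 0.2]
grip_width: 84.8
grip_force: 0.0
```

```bash
cat > jig.py <<'E'
from chk import *
from scipy.optimize import least_squares
def jigfit(s,g,p0):
    # sample across-the-fence profiles; fit the inner top edge (z=22) where bright fence meets dark plate: model corner(x,y),yaw
    def pts(p):
        c,sn=np.cos(p[2]),np.sin(p[2]); X=np.array([c,sn]);Y=np.array([-sn,c]); out=[]
        for kind in(0,1):
            for l in np.arange(12,112,4):
                base=(p[:2]+Y*l,X) if kind==0 else (p[:2]-X*l,-Y)
                d=np.arange(-9,9.01,.5)
                w=np.c_[base[0]+d[:,None]*base[1],np.full(len(d),22)]
                uv=w2px(s,w).astype(np.float32); 
                if uv.min()<2 or uv[:,0].max()>637 or uv[:,1].max()>397: continue
                v=cv2.remap(g,uv[:,:1],uv[:,1:],1).ravel().astype(float)
                k=np.gradient(cv2.GaussianBlur(v[:,None],(1,5),1).ravel()); i=k.argmax()
                if k[i]>4: out.append((kind,*w[i,:2]))
        return np.array(out)
    p=np.array(p0,float)
    for _ in range(4):
        q=pts(p)
        def r(p):
            c,sn=np.cos(p[2]),np.sin(p[2]); d=q[:,1:]-p[:2]
            return np.where(q[:,0]==0,d@[c,sn],d@[-sn,c])
        o=least_squares(r,p,loss='soft_l1',f_scale=.7); p=o.x
    print('corner',p[:2].round(1),'yaw',np.degrees(p[2]).round(2),'n',[(q[:,0]==k).sum() for k in(0,1)],'med|r|',np.median(np.abs(r(p))).round(2),'per-fence',[np.median(np.abs(r(p)[q[:,0]==k])).round(2) for k in (0,1)])
    return p
E
python3 - <<'E'
from jig import *
s,st,im=chk('w12'); g=cv2.cvtColor(im,cv2.COLOR_BGR2GRAY)
jigfit(s,g,[581,-262,-.03]); 
t=pickle.load(open('d0.pkl','rb'))['top']; jigfit(t,cv2.cvtColor(t['image'],cv2.COLOR_RGB2GRAY),[581,-262,-.03])
print(w2px(s,[[581,-262,22],[581,-140,22],[460,-258,22]]))
E
```

```text
12.75 [ 549.2 -182.4  197.8] 84.83740530099617 [ 0.3  0.3 -0.8]
corner [ 580.9 -265.7] yaw -4.04 n [np.int64(25), np.int64(25)] med|r| 0.0 per-fence [np.float64(0.0), np.float64(0.0)]
corner [ 583.8 -265.7] yaw -3.89 n [np.int64(25), np.int64(25)] med|r| 0.8 per-fence [np.float64(0.72), np.float64(1.0)]
[[254.85683917 246.34318051]
 [372.00373119 197.43180659]
 [197.11951314 128.03496472]]
```

The jig yaw is −4.0° in both views and the corner is about (583, −267), with 1–3 mm left to feel by contact. Now I go back to grasp the housing.

step_arm([
  {"x":-1.4,"y":3.7,"z":0,"rx":0,"ry":0,"rz":0.7},
  {"x":-1.4,"y":3.7,"z":0,"rx":0,"ry":0,"rz":0},
  {"x":-1.4,"y":3.7,"z":0,"rx":0,"ry":0,"rz":0},
  {"x":-1.4,"y":3.7,"z":0,"rx":0,"ry":0,"rz":0},
  {"x":-1.4,"y":3.7,"z":0,"rx":0,"ry":0,"rz":0},
])

```text
t: 13.25
tcp_pos: [478.2, 3.5, 197.8]
ee_rot: [0.202, 0.979, 0.0, 0.0]
ft_force: [0.8, 1.2, -0.0]
grip_width: 84.9
grip_force: 0.0
```

step_arm([
  {"x":-1.3,"y":3.5,"z":0,"rx":0,"ry":0,"rz":0},
  {"x":-1.0,"y":2.6,"z":0,"rx":0,"ry":0,"rz":0},
  {"x":0,"y":0,"z":-2,"rx":0,"ry":0,"rz":0},
  {"x":0,"y":0,"z":-3,"rx":0,"ry":0,"rz":0},
  {"x":0,"y":0,"z":-1,"rx":0,"ry":0,"rz":0},
])

```text
t: 13.75
tcp_pos: [454.8, 63.4, 135.7]
ee_rot: [0.201, 0.98, -0.0, -0.002]
ft_force: [-1.1, -0.1, -0.2]
grip_width: 85.1
grip_force: 0.0
```

step_arm([
  {"x":0,"y":0,"z":-1,"rx":0,"ry":0,"rz":0},
  {"x":0,"y":0,"z":0,"rx":0,"ry":0,"rz":0},
  {"x":0,"y":0,"z":0,"rx":0,"ry":0,"rz":0},
])

```text
t: 14.05
tcp_pos: [456.7, 62.6, 128.2]
ee_rot: [0.202, 0.979, 0.0, 0.001]
ft_force: [0.5, 0.1, 0.1]
grip_width: 84.7
grip_force: 0.0
```

Run:
```python
from chk import *
s,st,im=chk('w13'); R=Ro.from_quat(st['ee_rot']).as_matrix(); print(np.degrees(np.arctan2(R[1,1],R[0,1])))
# housing near face & side edges as seen: bright block columns along rows
g=im[:,:,2].astype(int)
u=w2px(s,[[456.1+28*(a*.918-b*-.396*-1)*1,63.3,64] for a,b in[(0,0)]]);print(u)
c,sn=np.cos(np.radians(-23.3)),np.sin(np.radians(-23.3)); k=[[456.1+c*a-sn*b,63.3+sn*a+c*b,64] for a,b in((-28,-28),(-28,28),(28,28),(28,-28))]
print(w2px(s,k).round(1).tolist())
for dr in(12,20): 
  r=int(w2px(s,k)[0,1])+dr; row=g[r]; d=np.gradient(cv2.GaussianBlur(row.astype(np.float32)[None],(5,1),1).ravel()); print(r,[(i,int(d[i])) for i in range(200,440) if abs(d[i])>8 and abs(d[i])==abs(d[max(0,i-3):i+4]).max()])
cc=int(w2px(s,k)[:2,0].mean()); col=g[:,cc-20:cc+20].mean(1); d=np.gradient(col); print('col',cc,[(i,round(d[i],0)) for i in range(100,330) if abs(d[i])>6 and abs(d[i])==abs(d[i-3:i+4]).max()])
```

```text
14.1 [456.8  62.6 128.4] 85.03308329742855 [-0.3  0.2  0.3]
66.70121119732677
[[317.60818299 224.036734  ]]
[[270.2, 178.9], [365.4, 179.2], [361.7, 266.0], [273.2, 265.8]]
190 [(232, -13), (249, 10), (256, -13), (270, 14), (276, -18), (283, 18), (302, -15), (329, 12), (351, -19), (358, 20), (364, -15), (403, -12), (416, 8), (422, 12)]
198 [(257, -17), (270, 15), (291, -20), (341, 24), (364, -16), (373, 10)]
col 317 [(100, np.float64(-7.0)), (161, np.float64(7.0)), (179, np.float64(11.0)), (188, np.float64(-22.0)), (256, np.float64(40.0)), (266, np.float64(-31.0))]
```

The housing edges match the prediction within a pixel, so I descend and grip.

step_arm([
  {"x":0,"y":0,"z":-2.5,"rx":0,"ry":0,"rz":0},
  {"x":0,"y":0,"z":-3,"rx":0,"ry":0,"rz":0},
  {"x":0,"y":0,"z":-2.5,"rx":0,"ry":0,"rz":0},
  {"x":0,"y":0,"z":-2.1,"rx":0,"ry":0,"rz":0},
  {"x":0,"y":0,"z":0,"rx":0,"ry":0,"rz":0},
])

```text
t: 14.6
tcp_pos: [455.4, 62.7, 25.2]
ee_rot: [0.202, 0.979, -0.0, -0.002]
ft_force: [-0.8, -0.1, 1.8]
grip_width: 85.0
grip_force: 0.0
```

step_arm([
  {"x":0,"y":0,"z":0,"rx":0,"ry":0,"rz":0},
  {"x":0,"y":0,"z":0,"rx":0,"ry":0,"rz":0},
  {"x":0,"y":0,"z":0,"rx":0,"ry":0,"rz":0},
  {"x":0,"y":0,"z":0,"rx":0,"ry":0,"rz":0},
  {"x":0,"y":0,"z":0,"rx":0,"ry":0,"rz":0},
], gripper=5.0, grip_force=60)

```text
t: 15.1
tcp_pos: [457.5, 62.8, 28.2]
ee_rot: [0.202, 0.979, 0.0, 0.002]
ft_force: [-0.3, 1.2, 6.5]
grip_width: 55.8
grip_force: 64.9
```

step_arm([
  {"x":0,"y":0,"z":0.5,"rx":0,"ry":0,"rz":0},
  {"x":0,"y":0,"z":1.5,"rx":0,"ry":0,"rz":0},
  {"x":0,"y":0,"z":1.5,"rx":0,"ry":0,"rz":0},
  {"x":0,"y":0,"z":1,"rx":0,"ry":0,"rz":0},
  {"x":0.3,"y":-1,"z":0.5,"rx":0,"ry":0,"rz":0},
])

```text
t: 15.6
tcp_pos: [459.1, 53.0, 77.4]
ee_rot: [0.201, 0.98, 0.0, 0.0]
ft_force: [-0.2, -0.2, -5.2]
grip_width: 55.5
grip_force: 65.0
```

step_arm([
  {"x":0.5,"y":-1.7,"z":0,"rx":0,"ry":0,"rz":2},
  {"x":0.7,"y":-2.5,"z":0,"rx":0,"ry":0,"rz":3},
  {"x":0.7,"y":-2.5,"z":0,"rx":0,"ry":0,"rz":3},
  {"x":0.7,"y":-2.5,"z":0,"rx":0,"ry":0,"rz":3},
  {"x":0.7,"y":-2.5,"z":0,"rx":0,"ry":0,"rz":3},
])

```text
t: 16.1
tcp_pos: [492.2, -66.0, 76.2]
ee_rot: [0.08, 0.997, 0.0, -0.0]
ft_force: [0.4, -0.2, -3.2]
grip_width: 55.1
grip_force: 72.0
```

step_arm([
  {"x":0.7,"y":-2.5,"z":0,"rx":0,"ry":0,"rz":3},
  {"x":0.7,"y":-2.5,"z":0,"rx":0,"ry":0,"rz":2.3},
  {"x":0.7,"y":-2.5,"z":0,"rx":0,"ry":0,"rz":0},
  {"x":0.7,"y":-2.5,"z":0,"rx":0,"ry":0,"rz":0},
  {"x":0.7,"y":-2.5,"z":0,"rx":0,"ry":0,"rz":0},
])

```text
t: 16.6
tcp_pos: [526.9, -191.0, 76.0]
ee_rot: [0.035, 0.999, 0.0, -0.001]
ft_force: [-2.5, 0.5, -5.6]
grip_width: 55.4
grip_force: 73.7
```

step_arm([
  {"x":0.5,"y":-1.7,"z":0,"rx":0,"ry":0,"rz":0},
  {"x":0.3,"y":-0.8,"z":0,"rx":0,"ry":0,"rz":0},
  {"x":0,"y":0,"z":0,"rx":0,"ry":0,"rz":0},
  {"x":0,"y":0,"z":0,"rx":0,"ry":0,"rz":0},
])

```text
t: 17.0
tcp_pos: [534.8, -213.7, 76.2]
ee_rot: [0.035, 0.999, 0.0, -0.0]
ft_force: [-1.7, 0.7, -2.6]
grip_width: 55.3
grip_force: 74.5
```

Run:
```python
from jig import *
s,st,im=chk('w14'); R=Ro.from_quat(st['ee_rot']).as_matrix(); print(np.degrees(np.arctan2(R[1,1],R[0,1])),st['ft_torque'])
g=im[:,:,2].astype(int)
# housing near top edge in tool frame (top is 36 above TCP), cap in rows
print(g[215:335:1,318].tolist())
d=cams.snapshot('top'); pickle.dump(d,open('t1.pkl','wb'))
```

```text
17.05 [ 534.9 -213.4   76.3] 55.234490871743894 [ 2.7 -0.7 -3.8]
86.05090650432385 [0.08891837 0.5661654  0.14455323]
[137, 138, 137, 138, 138, 138, 138, 138, 137, 138, 138, 139, 139, 138, 138, 138, 138, 138, 138, 141, 153, 170, 177, 177, 177, 176, 177, 177, 178, 180, 181, 180, 178, 170, 165, 171, 176, 159, 116, 71, 54, 52, 53, 54, 52, 50, 49, 49, 50, 51, 51, 53, 52, 52, 52, 52, 52, 52, 53, 52, 53, 52, 51, 50, 45, 45, 44, 46, 48, 50, 49, 50, 49, 49, 48, 49, 48, 49, 48, 48, 48, 47, 46, 45, 44, 44, 43, 44, 42, 45, 45, 48, 49, 50, 51, 48, 48, 46, 45, 44, 44, 45, 44, 43, 43, 43, 42, 41, 42, 42, 43, 42, 41, 41, 41, 39, 39, 38, 36, 36]
```

step_arm([
  {"x":0,"y":0,"z":-1.5,"rx":0,"ry":0,"rz":0},
  {"x":0,"y":0,"z":-1.5,"rx":0,"ry":0,"rz":0},
  {"x":0,"y":0,"z":-0.6,"rx":0,"ry":0,"rz":0},
  {"x":0,"y":0,"z":0,"rx":0,"ry":0,"rz":0},
  {"x":0,"y":0,"z":0,"rx":0,"ry":0,"rz":0},
])

```text
t: 17.6
tcp_pos: [535.5, -214.2, 41.1]
ee_rot: [0.035, 0.999, -0.0, 0.0]
ft_force: [5.7, 2.7, -5.0]
grip_width: 55.1
grip_force: 73.7
```

step_arm([
  {"x":0,"y":0,"z":-0.1,"rx":0,"ry":0,"rz":0},
  {"x":0,"y":0,"z":-0.1,"rx":0,"ry":0,"rz":0},
  {"x":0,"y":0,"z":-0.1,"rx":0,"ry":0,"rz":0},
  {"x":0,"y":0,"z":0,"rx":0,"ry":0,"rz":0},
  {"x":0,"y":0,"z":0,"rx":0,"ry":0,"rz":0},
])

```text
t: 18.1
tcp_pos: [535.3, -214.3, 37.5]
ee_rot: [0.035, 0.999, -0.0, 0.0]
ft_force: [-2.2, 1.0, -5.2]
grip_width: 55.2
grip_force: 77.0
```

step_arm([
  {"x":0,"y":0,"z":-0.1,"rx":0,"ry":0,"rz":0},
  {"x":0,"y":0,"z":0,"rx":0,"ry":0,"rz":0},
  {"x":0,"y":0,"z":0,"rx":0,"ry":0,"rz":0},
])

```text
t: 18.4
tcp_pos: [535.4, -214.4, 36.8]
ee_rot: [0.035, 0.999, -0.0, 0.0]
ft_force: [-0.7, 0.0, 0.6]
grip_width: 55.0
grip_force: 79.0
```

step_arm([
  {"x":0,"y":0,"z":-0.1,"rx":0,"ry":0,"rz":0},
  {"x":0,"y":0,"z":0,"rx":0,"ry":0,"rz":0},
  {"x":0,"y":0,"z":0,"rx":0,"ry":0,"rz":0},
])

```text
t: 18.7
tcp_pos: [535.5, -214.4, 36.6]
ee_rot: [0.035, 0.999, -0.0, 0.0]
ft_force: [-2.4, 1.8, 9.0]
grip_width: 55.1
grip_force: 80.1
```

The housing stands on the plate. I now slide it toward the end fence.

step_arm([
  {"x":0.5,"y":-0.03,"z":0,"rx":0,"ry":0,"rz":0},
  {"x":0.5,"y":-0.03,"z":0,"rx":0,"ry":0,"rz":0},
  {"x":0.5,"y":-0.04,"z":0,"rx":0,"ry":0,"rz":0},
  {"x":0.3,"y":-0.02,"z":0,"rx":0,"ry":0,"rz":0},
  {"x":0,"y":0,"z":0,"rx":0,"ry":0,"rz":0},
], grip_force=60)

```text
t: 19.2
tcp_pos: [553.6, -215.9, 36.6]
ee_rot: [0.035, 0.999, -0.001, 0.0]
ft_force: [-2.4, 0.2, 8.5]
grip_width: 55.2
grip_force: 79.8
```

step_arm([
  {"x":0.15,"y":-0.01,"z":0,"rx":0,"ry":0,"rz":0},
  {"x":0.15,"y":-0.01,"z":0,"rx":0,"ry":0,"rz":0},
  {"x":0.1,"y":-0.01,"z":0,"rx":0,"ry":0,"rz":0},
  {"x":0,"y":0,"z":0,"rx":0,"ry":0,"rz":0},
])

```text
t: 19.6
tcp_pos: [557.2, -216.1, 36.6]
ee_rot: [0.035, 0.999, -0.0, -0.0]
ft_force: [-4.1, 0.2, 9.6]
grip_width: 55.3
grip_force: 79.8
```

step_arm([
  {"x":0.1,"y":-0.01,"z":0,"rx":0,"ry":0,"rz":0},
  {"x":0.1,"y":-0.01,"z":0,"rx":0,"ry":0,"rz":0},
  {"x":0,"y":0,"z":0,"rx":0,"ry":0,"rz":0},
])

```text
t: 19.9
tcp_pos: [559.2, -216.3, 36.6]
ee_rot: [0.035, 0.999, -0.0, -0.0]
ft_force: [-3.8, 1.8, 8.3]
grip_width: 55.6
grip_force: 79.8
```

step_arm([
  {"x":0.1,"y":-0.01,"z":0,"rx":0,"ry":0,"rz":0},
  {"x":0.1,"y":-0.01,"z":0,"rx":0,"ry":0,"rz":0},
  {"x":0,"y":0,"z":0,"rx":0,"ry":0,"rz":0},
])

```text
t: 20.2
tcp_pos: [561.2, -216.5, 36.6]
ee_rot: [0.035, 0.999, -0.0, -0.0]
ft_force: [-3.6, -0.2, 9.2]
grip_width: 54.9
grip_force: 79.8
```

step_arm([
  {"x":0.1,"y":-0.01,"z":0,"rx":0,"ry":0,"rz":0},
  {"x":0.1,"y":-0.01,"z":0,"rx":0,"ry":0,"rz":0},
  {"x":0,"y":0,"z":0,"rx":0,"ry":0,"rz":0},
])

```text
t: 20.5
tcp_pos: [563.2, -216.7, 36.6]
ee_rot: [0.035, 0.999, -0.0, -0.0]
ft_force: [-3.1, 1.2, 9.1]
grip_width: 55.3
grip_force: 79.8
```

step_arm([
  {"x":0.1,"y":-0.01,"z":0,"rx":0,"ry":0,"rz":0},
  {"x":0,"y":0,"z":0,"rx":0,"ry":0,"rz":0},
])

```text
t: 20.7
tcp_pos: [563.8, -216.8, 36.4]
ee_rot: [0.035, 0.999, -0.0, -0.001]
ft_force: [-5.2, 0.8, 8.7]
grip_width: 55.3
grip_force: 79.5
```

step_arm([
  {"x":0.1,"y":-0.01,"z":0,"rx":0,"ry":0,"rz":0},
  {"x":0,"y":0,"z":0,"rx":0,"ry":0,"rz":0},
])

```text
t: 20.9
tcp_pos: [564.0, -216.8, 36.3]
ee_rot: [0.035, 0.999, 0.0, -0.002]
ft_force: [-10.1, 0.3, 11.1]
grip_width: 55.4
grip_force: 79.9
```

End fence contact felt at x≈563.8. Next I slide along it toward the side fence.

step_arm([
  {"x":-0.03,"y":-0.4,"z":0,"rx":0,"ry":0,"rz":0},
  {"x":-0.03,"y":-0.5,"z":0,"rx":0,"ry":0,"rz":0},
  {"x":-0.04,"y":-0.5,"z":0,"rx":0,"ry":0,"rz":0},
  {"x":-0.03,"y":-0.4,"z":0,"rx":0,"ry":0,"rz":0},
  {"x":0,"y":0,"z":0,"rx":0,"ry":0,"rz":0},
])

```text
t: 21.4
tcp_pos: [562.8, -233.8, 36.3]
ee_rot: [0.035, 0.999, 0.001, -0.002]
ft_force: [-9.2, 6.9, 12.4]
grip_width: 55.3
grip_force: 80.1
```

step_arm([
  {"x":-0.01,"y":-0.1,"z":0,"rx":0,"ry":0,"rz":0},
  {"x":-0.01,"y":-0.1,"z":0,"rx":0,"ry":0,"rz":0},
  {"x":0,"y":0,"z":0,"rx":0,"ry":0,"rz":0},
])

```text
t: 21.7
tcp_pos: [562.7, -235.2, 36.2]
ee_rot: [0.035, 0.999, 0.001, -0.002]
ft_force: [-8.3, 8.5, 12.6]
grip_width: 55.5
grip_force: 80.0
```

step_arm([
  {"x":-0.01,"y":-0.1,"z":0,"rx":0,"ry":0,"rz":0},
  {"x":-0.01,"y":-0.1,"z":0,"rx":0,"ry":0,"rz":0},
  {"x":0,"y":0,"z":0,"rx":0,"ry":0,"rz":0},
])

```text
t: 22.0
tcp_pos: [562.6, -236.2, 36.3]
ee_rot: [0.035, 0.999, 0.002, -0.002]
ft_force: [-6.5, 13.8, 14.2]
grip_width: 55.2
grip_force: 80.2
```

step_arm([
  {"x":0,"y":0,"z":0.05,"rx":0,"ry":0,"rz":0},
  {"x":-0.01,"y":-0.1,"z":0,"rx":0,"ry":0,"rz":0},
  {"x":0,"y":0,"z":0,"rx":0,"ry":0,"rz":0},
])

```text
t: 22.3
tcp_pos: [562.6, -236.2, 36.3]
ee_rot: [0.035, 0.999, 0.003, -0.002]
ft_force: [-4.9, 17.3, 12.8]
grip_width: 55.4
grip_force: 80.0
```

step_arm([
  {"x":-0.01,"y":-0.1,"z":0,"rx":0,"ry":0,"rz":0},
  {"x":0,"y":0,"z":0,"rx":0,"ry":0,"rz":0},
])

```text
t: 22.5
tcp_pos: [562.6, -236.3, 36.4]
ee_rot: [0.035, 0.999, 0.004, -0.002]
ft_force: [-4.9, 22.1, 14.0]
grip_width: 55.4
grip_force: 80.2
```

Run:
```python
from jig import *
s,st,im=chk('w15'); R=Ro.from_quat(st['ee_rot']).as_matrix(); print(np.degrees(np.arctan2(R[1,1],R[0,1])),st['ft_torque'],R[:,2])
d=cams.snapshot('top'); pickle.dump(d,open('t2.pkl','wb')); cv2.imwrite('pics/t2.png',d['image'])
```

```text
22.55 [ 562.5 -236.3   36.3] 55.64576250400194 [-4.6 21.4 13.4]
85.98465342143366 [ 3.63205602  1.49317686 -0.59436171] [-0.00393884  0.00807322 -0.99995965]
```

Both fences are touched. The tool has tilted about 0.5° under load, so I counter that and add push in x.

step_arm([
  {"x":0.1,"y":0,"z":0,"rx":-0.5,"ry":-0.3,"rz":0},
  {"x":0.1,"y":0,"z":0,"rx":0,"ry":0,"rz":0},
  {"x":0,"y":0,"z":0,"rx":0,"ry":0,"rz":0},
  {"x":0,"y":0,"z":0,"rx":0,"ry":0,"rz":0},
])

```text
t: 23.0
tcp_pos: [563.4, -236.3, 35.8]
ee_rot: [0.035, 0.999, -0.0, -0.001]
ft_force: [-9.9, 19.7, 12.3]
grip_width: 55.4
grip_force: 80.0
```

```bash
cat > ori.py <<'E'
from h import *
st=robot.state(); R=Ro.from_quat(st['ee_rot']).as_matrix(); print(st['tcp_pos'],st['ft_force'],st['ft_torque'],'yaw',np.degrees(np.arctan2(R[1,1],R[0,1])),'tilt',np.degrees(R[:2,2]))
E
python3 ori.py
```

```text
[ 563.39660969 -236.32195527   35.76637995] [-9.9269347  19.65817384 12.32300296] [ 3.45011548  2.23614439 -0.23986908] yaw 86.03198192923257 tilt [-0.10655476 -0.01409724]
```

step_arm([
  {"x":0.1,"y":0,"z":0,"rx":0,"ry":0,"rz":0},
  {"x":0.1,"y":0,"z":0,"rx":0,"ry":0,"rz":0},
  {"x":0,"y":0,"z":0,"rx":0,"ry":0,"rz":0},
])

```text
t: 23.3
tcp_pos: [564.3, -236.4, 35.1]
ee_rot: [0.034, 0.999, 0.0, -0.002]
ft_force: [-14.5, 17.2, 10.7]
grip_width: 55.3
grip_force: 79.4
```

```bash
python3 ori.py
```

```text
[ 564.32923805 -236.40686599   35.09721677] [-14.46275727  17.22719821  10.69147729] [ 3.16294585  2.81843648 -0.12279965] yaw 86.05098500868493 tilt [-0.27459963  0.01645375]
```

Run:
```python
from chk import *
s,st,im=chk('w16')
for f in('w14','w15','w16'):
    a=cv2.imread('pics/'+f+'.png')[:,:,2].astype(float)
    for lab,c in(('L',slice(292,300)),('M',slice(314,322)),('R',slice(340,348))):
        v=a[:,c].mean(1); d=np.gradient(v); 
        def sub(i): y=np.abs(d[i-1:i+2]); return i+(y[2]-y[0])/2/(2*y[1]-y[0]-y[2])
        i=225+np.abs(d[225:245]).argmax(); j=245+d[245:275].argmin(); print(f,lab,'edge',sub(i).round(2),'cap',sub(j).round(2),end=' ')
    v=a[242:248].mean(0); d=np.gradient(v); print('cols',[ (i,int(d[i])) for i in range(230,410) if abs(d[i])>10 and abs(d[i])==abs(d[i-3:i+4]).max()])
```

```text
23.35 [ 564.3 -236.4   35.1] 55.26246285412659 [-14.4  18.6  11.1]
w14 L edge 235.32 cap 254.94 w14 M edge 235.24 cap 253.1 w14 R edge 235.51 cap 260.57 cols [(237, -10), (249, 10), (407, -27)]
w15 L edge 239.17 cap 266.67 w15 M edge 235.92 cap 261.2 w15 R edge 241.24 cap 245.67 cols [(282, -13), (349, 12), (353, 12), (407, -29)]
w16 L edge 240.75 cap 267.28 w16 M edge 237.27 cap 262.7 w16 R edge 242.66 cap 246.76 cols [(237, -11), (249, 11), (287, -11), (351, 11), (384, -14), (396, 13), (408, -31)]
```

Run:
```python
import cv2,numpy as np
for f in('w13','w14','w15','w16'):
    a=cv2.imread('pics/'+f+'.png')[:,:,2]
    lo=170 if f=='w13' else 215
    print(f,'c318',a[lo:lo+60,318].tolist())
for f in ('w14','w16'):
    a=cv2.imread('pics/'+f+'.png')[:,:,2]; print(f,'r270',a[270,245:392:2].tolist()); print(' r300',a[300,245:392:2].tolist())
```

```text
w13 c318 [126, 126, 126, 126, 126, 126, 126, 128, 136, 150, 158, 161, 162, 163, 163, 159, 143, 119, 82, 53, 50, 50, 51, 52, 52, 53, 53, 54, 55, 54, 54, 52, 52, 53, 53, 54, 55, 56, 56, 56, 56, 57, 56, 55, 56, 56, 58, 59, 60, 59, 59, 59, 59, 60, 59, 58, 60, 59, 60, 61]
w14 c318 [137, 138, 137, 138, 138, 138, 138, 138, 137, 138, 138, 139, 139, 138, 138, 138, 138, 138, 138, 141, 153, 170, 177, 177, 177, 176, 177, 177, 178, 180, 181, 180, 178, 170, 165, 171, 176, 159, 116, 71, 54, 52, 53, 54, 52, 50, 49, 49, 50, 51, 51, 53, 52, 52, 52, 52, 52, 52, 53, 52]
w15 c318 [146, 149, 157, 172, 186, 190, 191, 190, 191, 192, 192, 192, 194, 195, 196, 191, 180, 177, 185, 188, 167, 116, 67, 54, 53, 54, 52, 52, 53, 54, 55, 55, 55, 55, 55, 55, 55, 56, 55, 57, 56, 58, 57, 56, 57, 55, 52, 49, 46, 49, 51, 53, 53, 54, 53, 52, 53, 53, 53, 52]
w16 c318 [149, 148, 147, 150, 154, 168, 184, 189, 190, 189, 189, 189, 191, 191, 193, 194, 194, 190, 181, 176, 181, 171, 131, 84, 58, 54, 54, 53, 53, 52, 53, 51, 54, 55, 55, 55, 55, 54, 53, 55, 57, 57, 57, 56, 57, 57, 56, 55, 50, 47, 46, 49, 52, 52, 52, 53, 51, 50, 52, 53
[... 583 characters left out ...]
53, 52, 49, 46, 47, 52, 117, 173, 180, 180, 159, 153, 167, 180, 183]
w16 r270 [193, 192, 181, 172, 186, 192, 188, 139, 71, 60, 64, 62, 62, 61, 60, 61, 59, 58, 59, 61, 59, 57, 57, 53, 50, 47, 49, 50, 52, 52, 53, 52, 52, 52, 54, 53, 52, 53, 53, 53, 53, 53, 53, 52, 51, 49, 48, 47, 48, 53, 54, 55, 56, 57, 56, 55, 55, 54, 53, 53, 53, 53, 53, 52, 65, 145, 189, 184, 172, 180, 192, 192, 192, 193]
 r300 [156, 147, 114, 56, 53, 52, 60, 53, 51, 52, 52, 51, 51, 53, 53, 52, 49, 50, 51, 47, 49, 50, 49, 50, 49, 49, 48, 47, 47, 48, 47, 46, 45, 45, 44, 45, 46, 47, 49, 49, 49, 48, 48, 48, 47, 45, 46, 46, 46, 46, 46, 47, 48, 47, 50, 52, 48, 48, 48, 48, 49, 49, 49, 48, 50, 50, 49, 49, 49, 50, 78, 149, 174, 187]
```

Run:
```python
from chk import *
for f in('w14','w15','w16'):
    s,st=pickle.load(open(f+'.pkl','rb')); R=Ro.from_quat(st['ee_rot']).as_matrix()
    print(f,[ (x,z,w2px(s,[R@[x,0,-z]+st['tcp_pos']])[0].round(1).tolist()) for x,z in((28,36),(32,36),(28,30),(28,26),(35,36))])
    g=cv2.imread('pics/'+f+'.png')[:,:,2].astype(float)
    # front face lower region: look up the column for the bottom edge of the near face
    v=g[60:240,312:324].mean(1); d=np.gradient(v); print([(i+60,int(d[i])) for i in range(3,176) if abs(d[i])>4 and abs(d[i])==abs(d[i-3:i+4]).max()])
    # left/right housing top edges rows just below near edge
    e=238 if f=='w14' else 224
    v=g[e:e+3].mean(0); d=np.gradient(v); print([(i,int(d[i])) for i in range(190,450) if abs(d[i])>10 and abs(d[i])==abs(d[i-3:i+4]).max()])
```

```text
w14 [(28, 36, [317.5, 249.8]), (32, 36, [317.5, 237.7]), (28, 30, [317.4, 242.3]), (28, 26, [317.4, 237.8]), (35, 36, [317.5, 228.4])]
[(96, -7), (190, 15), (235, 14)]
[(210, 23), (226, -28), (408, -27), (442, 14)]
w15 [(28, 36, [316.9, 249.4]), (32, 36, [316.9, 237.3]), (28, 30, [316.9, 242.0]), (28, 26, [316.8, 237.4]), (35, 36, [317.0, 228.1])]
[(182, 15), (218, 14), (231, -7)]
[(204, -25), (224, 20), (408, -31)]
w16 [(28, 36, [316.7, 249.6]), (32, 36, [316.7, 237.4]), (28, 30, [316.7, 242.1]), (28, 26, [316.7, 237.6]), (35, 36, [316.8, 228.2])]
[(179, 16), (220, 14)]
[(205, -26), (223, 20), (409, -28)]
```

Run:
```python
from chk import *
from scipy.optimize import least_squares
for f,ob in(('w13',None),('w14',(235.3,190)),('w15',(218,182)),('w16',(220.3,179.3))):
    s,st=pickle.load(open(f+'.pkl','rb')); R=Ro.from_quat(st['ee_rot']).as_matrix()
    if ob is None: continue
    def rows(p,h):
        ph,o=p; out=[]
        for x,z in((28,-36+h),(28,28+h)):
            X=x*np.cos(ph)+(z+11)*np.sin(ph)+o; Z=-x*np.sin(ph)+(z+11)*np.cos(ph)-11
            out.append(w2px(s,[R@[X,0,Z]+st['tcp_pos']])[0,1])
        return np.array(out)
    print(f,'upright rows',rows((0,0),0).round(1))
    for h in(-4,0,4):
        r=least_squares(lambda p:rows(p,h)-ob,[0,0]); print('  h',h,'pitch deg',np.degrees(r.x[0]).round(2),'off',r.x[1].round(2),'res',r.fun.round(1))
```

```text
w14 upright rows [249.8 196.7]
  h -4 pitch deg -1.67 off 5.17 res [-0. -0.]
  h 0 pitch deg -1.18 off 4.03 res [0. 0.]
  h 4 pitch deg -0.7 off 2.83 res [-0. -0.]
w15 upright rows [249.4 196.5]
  h -4 pitch deg -2.91 off 9.61 res [ 0. -0.]
  h 0 pitch deg -2.53 off 8.71 res [-0.  0.]
  h 4 pitch deg -2.15 off 7.76 res [-0.  0.]
w16 upright rows [249.6 196.6]
  h -4 pitch deg -1.21 off 10.07 res [0. 0.]
  h 0 pitch deg -0.77 off 9.05 res [-0.  0.]
  h 4 pitch deg -0.34 off 7.98 res [ 0. -0.]
```

step_arm([
  {"x":0.1,"y":0,"z":0,"rx":0,"ry":-0.2,"rz":0},
  {"x":0.1,"y":0,"z":0,"rx":0,"ry":0,"rz":0},
  {"x":0,"y":0,"z":0,"rx":0,"ry":0,"rz":0},
  {"x":0,"y":0,"z":0,"rx":0,"ry":0,"rz":0},
])

```text
t: 23.75
tcp_pos: [564.7, -236.5, 34.9]
ee_rot: [0.034, 0.999, 0.0, -0.003]
ft_force: [-25.4, 17.9, 15.0]
grip_width: 55.4
grip_force: 80.2
```

```bash
cat > face.py <<'E'
from chk import *
import sys
s,st,im=chk(sys.argv[1]); g=im[:,:,2].astype(float)
v=g[60:240,312:324].mean(1); d=np.gradient(v)
def sub(i): y=np.abs(d[i-1:i+2]); return 60+i+(y[2]-y[0])/2/(2*y[1]-y[0]-y[2])
print([(sub(i).round(1),int(d[i])) for i in range(3,176) if abs(d[i])>4 and abs(d[i])==abs(d[i-3:i+4]).max()])
E
python3 face.py w17; python3 ori.py
```

```text
23.8 [ 564.7 -236.4   34.9] 55.058980318250725 [-25.7  17.9  15.6]
[(np.float64(177.8), 17), (np.float64(220.2), 14)]
[ 564.72000048 -236.42595677   34.92430338] [-25.67891485  17.93620418  15.56488506] [ 3.00010028  4.25100919 -0.09343967] yaw 86.06651571839106 tilt [-0.31033382  0.06053547]
```

Run:
```python
from chk import *
def fx(f,t,b,zb,up):
    s,st=pickle.load(open(f+'.pkl','rb')); R=Ro.from_quat(st['ee_rot']).as_matrix(); n=-R[:,0].copy(); n[2]=0;n/=np.linalg.norm(n)
    P=[px2w(s,[(318,t)],zb+64)[0],px2w(s,[(318,b)],zb)[0]]
    d=[(p-st['tcp_pos'])@n for p in P]; print(f,'face along fwd axis rel tcp: top %.2f bottom %.2f -> lean fwd deg %.2f'%(d[0],d[1],np.degrees((d[0]-d[1])/64)),'world',P[0][:2].round(1),P[1][:2].round(1))
g=cv2.imread('pics/w13.png')[:,:,2].astype(float); d=np.gradient(g[100:200,312:324].mean(1)); print([(i+100,round(d[i],1)) for i in range(3,96) if abs(d[i])>4 and abs(d[i])==abs(d[i-3:i+4]).max()])
fx('w13',178.9,161,0,1); 
s,st=pickle.load(open('w11.pkl','rb')); f=lambda x,y:(232+x/4.5,143+y/4.5)
print('w11',px2w(s,[f(335,98)],64).round(1),px2w(s,[f(347,36)],0).round(1))
fx('w15',218.3,182,8,1); fx('w16',220.3,179.3,8,1); fx('w17',220.2,177.8,8,1)
```

```text
[(162, np.float64(6.8)), (179, np.float64(11.2)), (188, np.float64(-33.9))]
w13 face along fwd axis rel tcp: top -28.98 bottom -29.44 -> lean fwd deg 0.42 world [430.3  74.5] [430.  75.]
w11 [[430.5  74.   64. ]] [[430.7  74.2   0. ]]
w15 face along fwd axis rel tcp: top -37.78 bottom -35.24 -> lean fwd deg -2.27 world [ 524.9 -233.6] [ 527.4 -233. ]
w16 face along fwd axis rel tcp: top -37.59 bottom -36.88 -> lean fwd deg -0.63 world [ 526.9 -233.5] [ 527.6 -233.2]
w17 face along fwd axis rel tcp: top -37.62 bottom -37.64 -> lean fwd deg 0.02 world [ 527.2 -233.6] [ 527.2 -233.2]
```

The housing now stands upright: its rear face is at the same x at top and bottom, lean 0.0°. Both contacts are stiff. I add a touch more side push, let it settle, and check.

step_arm([
  {"x":0,"y":-0.1,"z":0,"rx":0,"ry":0,"rz":0},
  {"x":0,"y":0,"z":0,"rx":0,"ry":0,"rz":0},
  {"x":0,"y":0,"z":0,"rx":0,"ry":0,"rz":0},
  {"x":0,"y":0,"z":0,"rx":0,"ry":0,"rz":0},
  {"x":0,"y":0,"z":0,"rx":0,"ry":0,"rz":0},
])

```text
t: 24.3
tcp_pos: [564.8, -236.5, 35.0]
ee_rot: [0.034, 0.999, 0.001, -0.003]
ft_force: [-25.8, 22.6, 17.4]
grip_width: 55.1
grip_force: 80.2
```

```bash
python3 face.py w18; python3 ori.py
python3 - <<'E'
from chk import *
s,st=pickle.load(open('w18.pkl','rb')); R=Ro.from_quat(st['ee_rot']).as_matrix()
g=cv2.imread('pics/w18.png')[:,:,2]
print(g[215:245,318].tolist()); print(g[262,235:275].tolist(),g[262,360:400].tolist())
# rear top edge line slope in jig frame (yaw of housing)
pts=[]
for c in range(270,366,6):
    v=g[205:232,c-1:c+2].mean(1).astype(float); d=np.gradient(v); i=d[3:-3].argmax()+3; y=d[i-1:i+2]; pts.append((c,205+i+(y[2]-y[0])/2/(2*y[1]-y[0]-y[2])))
w=px2w(s,pts,72); p=np.polyfit(w[:,1],w[:,0],1); print('housing yaw from rear edge',-np.degrees(np.arctan(p[0])), 'resid',np.abs(np.polyval(p,w[:,1])-w[:,0]).max())
E
```

```text
24.35 [ 564.7 -236.5   35. ] 55.32639329480379 [-25.2  22.4  17.8]
[(np.float64(177.8), 16), (np.float64(220.3), 14)]
[ 564.74123449 -236.52787697   34.96016469] [-25.23229882  22.44440399  17.84385269] [ 3.58807255  4.27190162 -0.20489166] yaw 86.0688549393458 tilt [-0.3287237   0.14476183]
[149, 148, 148, 149, 153, 164, 183, 189, 190, 189, 189, 190, 189, 191, 192, 193, 193, 193, 185, 177, 177, 176, 147, 97, 61, 54, 53, 53, 53, 52]
[198, 198, 197, 197, 198, 197, 198, 197, 197, 197, 197, 197, 197, 198, 198, 197, 196, 196, 195, 191, 183, 177, 175, 180, 185, 188, 189, 189, 180, 157, 118, 82, 63, 56, 56, 56, 57, 58, 60, 64] [55, 52, 53, 52, 52, 51, 52, 55, 70, 108, 154, 184, 194, 190, 183, 177, 177, 184, 193, 198, 199, 200, 200, 199, 199, 199, 200, 199, 199, 200, 199, 199, 199, 200, 200, 200, 201, 200, 200, 200]
housing yaw from rear edge -4.123656531172953 resid 0.04973441520428423
```

step_arm([
  {"x":0,"y":0,"z":0,"rx":-0.15,"ry":0,"rz":0},
  {"x":0,"y":0,"z":0,"rx":0,"ry":0,"rz":0},
  {"x":0,"y":0,"z":0,"rx":0,"ry":0,"rz":0},
  {"x":0,"y":0,"z":0,"rx":0,"ry":0,"rz":0},
])

```text
t: 24.75
tcp_pos: [564.7, -236.5, 34.9]
ee_rot: [0.034, 0.999, 0.0, -0.003]
ft_force: [-24.8, 23.1, 17.2]
grip_width: 55.3
grip_force: 80.1
```

```bash
python3 ori.py; python3 -c "
from cell import robot
print(robot.finish_job())"
```

```text
[ 564.72388922 -236.48727556   34.8957417 ] [-24.75106958  23.08151923  17.16548847] [ 3.84942771  4.2321316  -0.12524525] yaw 86.06366021329451 tilt [-0.33073895  0.01194325]
the job is handed in; nothing more can be done
None
```

The job is handed in (verdict not shown): the cap is seated in the housing, and the arm still grips the housing, pressing it into the jig corner at about 25 N on the end fence and 23 N on the side fence; one earlier fingertip press on the housing top read 41.5 N, just over the 40 N limit if fingertips count as gripper body.

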